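# Make up two mould-change kits

### The arm

A 6-joint arm with a two-finger parallel gripper is mounted at the origin on the work surface. World frame = base frame: x ahead of the robot, y to its left, z up, the work surface at z = 0. Lengths are in m, angles in rad, forces in N, time in s.
With the tool pointing down it reaches from about 0.35 to 0.975 m from the base axis. Payload 4.9 kg.
Tool frame: the origin (TCP) lies at the centre of the arm's flange, where the gripper is bolted on; the fingertips stand 173 mm ahead of it and the grasp point (between the pads) lies 155 mm ahead of it (ctrl.finger_overhang is the distance from the TCP to the fingertips, in m); z points along the fingers, y is the direction in which the jaws open and shut (so a half turn about z gives the same grasp; the last joint's range is limited). The gripper opens to 85 mm and grips with 20 to 120 N. Pads are 22 mm wide; open, the fingers measure 114 mm over their backs; the gripper's body (76 mm by 85 mm) begins 54 mm behind the grasp point. The pads swing forward as they close: fully open they stand 13 mm farther back than shut.
Start: joints at [1.067, 0.053, 1.613, -0, 1.476, -0.119], TCP at [0.235, 0.579, 0.405] pointing down, gripper open.
Joint ranges: [-3.01, 3.01], [-1.01, 2.22], [0.06, 2.58], [-1.02, 4.17], [0.09, 2.62], [-3.14, 3.14]. Speed limits (rad/s): [2.57, 2.57, 3.14, 3.14, 3.14, 3.14].

### API

Orientations are given as a rotation vector (axis times angle).
In Python, from station import ctrl, eyes, spotter gives the robot as it stands.
- The arm moves only by the shell command python3 -m crank 'ROWS' [FORCE]. ROWS is JSON, a list of rows, each a list of 7 numbers: the turn, a rotation vector about the tool's x, y, z in rad, then the shift along the tool's x, y, z in mm, then the closure, from -1 (fully open) to 1 (shut). A call has 1 to 8 rows; each row shifts and turns the pose as measured when the row begins, along the tool's axes as they then stand; what a row does not reach is not made up. A row lasts 1/12 s, in which the tool goes at most 41.7 mm and 7.16 degrees, less where a joint would pass 70% of its speed; a pose out of reach is approached as far as the arm can. A call is refused whole if a number of a shift passes 41.7 or a number of a turn 0.125, either way. A call with a gripper value outside its range is refused whole. The fingers move at their own pace and stop on an object; FORCE is the grip in N (left out, the last holds). Time passes only in rows, so rows that do not move let the fingers close. It gives the time, the measured TCP pose, the force and the opening at its end, in the units of the state.
- ctrl.get_obs(): the state, without advancing time (a new reading comes with each control period).
- eyes.get_image(name): name is "side" or "top"; returns a dict with "image" (480x640x3 uint8, red, green, blue), "vertical_fov" (degrees; the focal length in pixels is half the picture's height over the tangent of half this angle, whatever the lens; pixels are square), "cx", "cy" (the principal point, pixels), "dist" ([k1, k2, p1, p2, k3] as OpenCV has them; the pictures are not rectified), "rvec" (rotation vector, rad) and "tvec" (3), from world to camera coordinates, as OpenCV has them. Camera axes: x right, y down, z forward; pixel columns grow to the right and rows downward; lengths in m; the calibration is good to about 2 mm. A picture is of the moment at which its call begins. There is no depth.
- ctrl.finish_job(): hands the job in, once; it reports no verdict.
Trained networks look in a picture, given as the dict that the camera call returned (one of the last four; its "shot" number tells which), for a name from the list of things; names that differ only in an ending like _2 or _b are one class to them, and where a whole thing is asked for, a point or a joint stands for the part that bears it (a point fixed in the world has none). Each returns a list of dicts, best first, with "confidence" (0 to 1); they miss things now and then, are a little off and sometimes report something else, mostly with a low value. They report only what shows in the picture. A call takes as long as a camera call. They do not tell look-alikes from the thing itself.
- spotter.look_for(query, picture): "centre" ([x, y, z] in m, in world coordinates, good to about 4 mm: the middle of the surface that is visible of it).
- spotter.outline_of(query, picture): "region" (480x640 bool, what is visible of it).
- spotter.mark_of(query, picture): "centre" ([x, y, z] in m, in world coordinates, good to about 4 mm: a listed point, or the origin of a listed thing).
The state is a dict: "t": time; "q": joint angles; "dq": joint speeds; "effort": joint torques, N m; "tool_pos": TCP position; "tool_rot": TCP orientation; "contact_force": force on the tool from outside, world axes, zero at the start; "wrist_torque": the same for the moment, N m; "opening": finger opening in m.
Only numpy, scipy, OpenCV 4.12 (cv2) and the standard library are available. Lean on these libraries where they do the work, as an engineer would, in place of code of your own. Each camera call takes 0.05 s, during which the arm holds its last target.

### The job

Make up the two mould-change kits from the parts inside the yellow tape. Blue tray: the silver steel ring lying flat, centred on the black pad, with the brass bush standing upright inside the ring on the tray. Yellow tray: the brass ring lying flat, centred on the black pad, with the silver steel bush standing upright inside the ring, and the red lifting eye standing centred on the white spot; leave the black ring, the mould and the hammer where they are.

Things in the scene. Friction and masses are not known exactly. Their poses are not given: they have to be found in the camera images.
- tray_blue: flat blue kit tray, fixed, 210 (x) by 130 mm (y), floor 4 mm thick, 4 mm wide lip up to 10 mm height. Origin: centre of its underside, at bench height, z up. Paper-thin marks on its floor: black round pad, 84 mm across, centre at x = -45 mm, y = 0 (the end nearer the robot); white round spot, 56 mm across, centre at x = +55 mm, y = 0. Stands left or right of the stock.
- tray_yellow: flat yellow kit tray, fixed, 210 (x) by 130 mm (y), floor 4 mm thick, 4 mm wide lip up to 10 mm height. Origin: centre of its underside, at bench height, z up. Paper-thin marks on its floor: black round pad, 84 mm across, centre at x = -45 mm, y = 0 (the end nearer the robot); white round spot, 56 mm across, centre at x = +55 mm, y = 0. Stands left or right of the stock.
- ring_steel: Silver steel locating ring lying flat on the bench: outside diameter 64 mm, hole 46 mm, 22 mm high, about 0.2 kg. Origin: centre of its underside, z up along its axis; its yaw has no meaning.
- ring_brass: Brass (golden) locating ring lying flat on the bench: outside diameter 64 mm, hole 46 mm, 22 mm high, about 0.2 kg. Origin: centre of its underside, z up along its axis; its yaw has no meaning.
- bush_steel: Silver steel flanged bush standing upright, 60 mm high: body 28 mm diameter, head 34 mm diameter from 48 to 60 mm height, black dot on top; 0.24 kg. Origin: centre of its underside, z up along its axis; yaw has no meaning. It has 9 mm of play all round in a locating ring's hole, its head well above the ring.
- bush_brass: Brass (golden) flanged bush standing upright, 60 mm high: body 28 mm diameter, head 34 mm diameter from 48 to 60 mm height, black dot on top; 0.24 kg. Origin: centre of its underside, z up along its axis; yaw has no meaning. It has 9 mm of play all round in a locating ring's hole, its head well above the ring.
- eye_red: Red lifting eye standing upright: round foot 36 mm in diameter, 16 mm high, and on it an upright loop of 10 mm round bar, 42 mm across outside, up to 52 mm height; 0.2 kg. Origin: centre of its underside, z up. The loop lies in its x-z plane (10 mm thick along its y): pinch it across y at 35 to 48 mm height. Any yaw will do at the end.
- ring_black: Black locating ring lying flat on the bench: outside diameter 64 mm, hole 46 mm, 22 mm high, about 0.2 kg. Origin: centre of its underside, z up along its axis; its yaw has no meaning. A spare that stays where it is among the stock.
- mould: Bystander beyond the stock: a closed dark steel mould, 90 mm (x) by 140 mm (y), 45 mm high, a wire handle reaching 55 mm out on its +x side; 4 kg. Origin: centre of its underside. Leave it alone.
- hammer: Bystander beyond the stock: a hammer lying on the bench, 240 mm long, handle roughly across the bench. Origin at bench height under it, x along the handle towards the head. Leave it alone.
Things that resemble listed ones, but are neither listed nor needed, are in the scene too. Of the things that look like the tray_blue, the largest one is meant.

How it is judged:
By the outcome, as a careful person would: the job done as asked, in the order asked, and still so for the second after the job is handed in, with the robot touching nothing.
It also fails if it takes over 131 s, if anything falls off the work surface, if the arm or the gripper's body presses on something with over 40 N, if the wrist force passes 120 N, or if a joint passes its speed limit or range.

## Working session

There is one attempt and no reset: what is moved stays moved. The work goes in short steps, Python scripts to look and compute and a shell command to move; the robot and the scene stay as the last step left them, time stands still between calls to the robot, and variables do not carry over. Pictures are saved under pics/ and viewed, and the job is handed in when it is done.

```bash
ls -la; mkdir -p pics; cat > h.py <<'E'
import numpy as np, cv2
from station import ctrl, eyes, spotter
E
python3 - <<'E'
from h import *
print(ctrl.get_obs())
for n in ("side","top"):
    p=eyes.get_image(n)
    print(n,{k:v for k,v in p.items() if k!="image"})
    cv2.imwrite(f"pics/{n}0.png",p["image"][:,:,::-1])
    for q in ["tray_blue","tray_yellow","ring_steel","ring_brass","bush_steel","bush_brass","eye_red","ring_black","mould","hammer"]:
        for r in spotter.mark_of(q,p): print(n,q,np.round(r["centre"],3),round(r["confidence"],2))
E
```

```text
total 12
drwxr-xr-x  3 agent agent 4096 Dec  7 15:07 .
drwxr-xr-x 23 root  root  4096 Dec  7 15:07 ..
drwxr-xr-x  2 agent agent 4096 Dec  7 15:07 pics
{'t': 0.0, 'q': array([ 1.06700467e+00,  5.33439231e-02,  1.61425732e+00,  1.36408914e-05,
        1.47600628e+00, -1.19037097e-01]), 'dq': array([ 0.00057886, -0.00045147, -0.00056856, -0.00054535,  0.000252  ,
        0.00151128]), 'effort': array([ 1.16829406e-04, -3.93687022e+01, -3.70172346e+01, -1.48331828e-04,
        7.25083562e-03,  2.38424337e-05]), 'tool_pos': array([0.23447475, 0.57906769, 0.4034926 ]), 'tool_rot': array([-6.00531302e-01, -3.08301763e+00,  3.00557894e-03]), 'contact_force': array([-0.5605914 ,  0.19638335,  0.21678739]), 'wrist_torque': array([-0.02174127,  0.09385438,  0.04160449]), 'opening': 0.0856532473899051}
side {'vertical_fov': 52.85033404565458, 'cx': 328.9195898245828, 'cy': 243.95419747023158, 'dist': array([0.04189938, 0.        , 0.        , 0.        , 0.        ]), 'rvec': array([ 2.42232909, -0.37859114,  0.13643704]), 'tvec': array([-0.50493431,  0.05009839,  0.98607126]), 'shot': 1}
side t
[... 557 characters left out ...]
: array([-0.1407986,  0.       ,  0.       ,  0.       ,  0.       ]), 'rvec': array([ 2.17215556, -2.17188857,  0.1031119 ]), 'tvec': array([-0.10951809,  0.4990062 ,  1.17485699]), 'shot': 2}
top tray_blue [ 0.238 -0.286  0.001] 0.91
top tray_blue [ 0.551 -0.542  0.003] 0.61
top tray_blue [ 0.537 -0.29   0.002] 0.56
top tray_yellow [ 0.514  0.303 -0.   ] 0.6
top tray_yellow [ 0.765 -0.149  0.002] 0.43
top ring_steel [ 0.532 -0.074  0.003] 0.82
top ring_brass [ 0.446 -0.07   0.   ] 0.77
top bush_steel [ 0.662  0.08  -0.   ] 0.55
top bush_brass [ 0.647 -0.08  -0.002] 0.48
top eye_red [ 0.551  0.072 -0.003] 0.74
top ring_black [ 0.444  0.069 -0.003] 0.76
top hammer [ 0.767 -0.149 -0.   ] 0.78
```

View pics/side0.png

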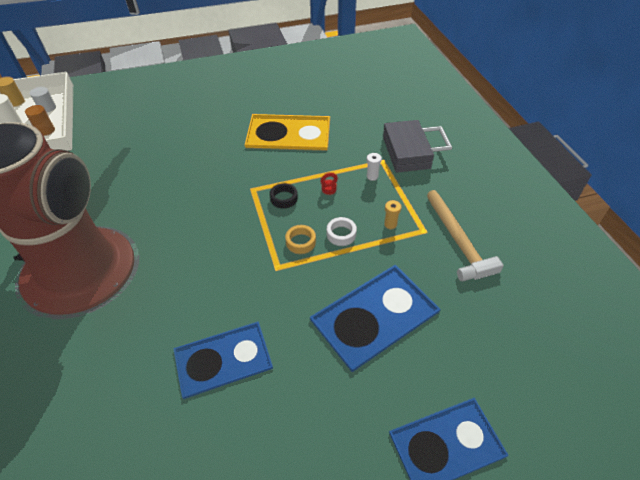

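View pics/top0.png

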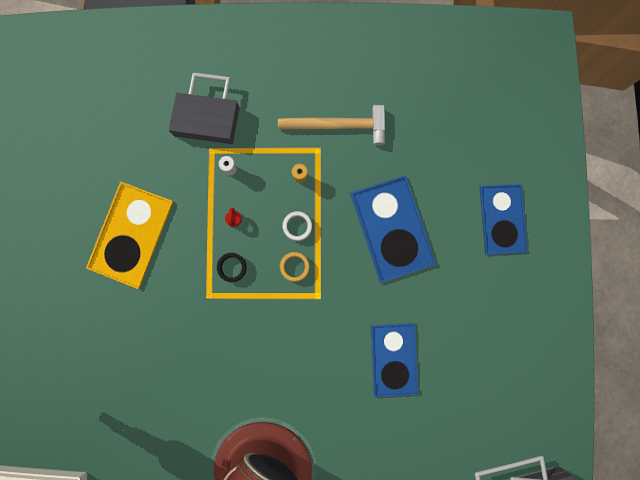

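The side view shows the tape area with 6 parts. The blue trays are at side pixels (375,317), (223,360) and (448,445). The top view shows them at (395,230), (396,360) and (503,220), and the one at (395,230) is clearly the largest. Next I'll measure precisely.

```bash
cat >> h.py <<'E'
from scipy.optimize import least_squares
def cam(p):
    h=p["image"].shape[0]; f=h/2/np.tan(np.radians(p["vertical_fov"])/2)
    K=np.array([[f,0,p["cx"]],[0,f,p["cy"]],[0,0,1]]); R=cv2.Rodrigues(p["rvec"])[0]
    return K,R,np.array(p["tvec"]),np.array(p["dist"])
def back(p,px,z):
    K,R,t,d=cam(p)
    u=cv2.undistortPointsIter(np.asarray(px,float).reshape(-1,1,2),K,d,None,None,(3,50,1e-9)).reshape(-1,2)
    r=np.c_[u,np.ones(len(u))]@R; c=-R.T@t
    return (c+r*((z-c[2])/r[:,2])[:,None])[:,:2]
def proj(p,X):
    K,R,t,d=cam(p); return cv2.projectPoints(np.asarray(X,float).reshape(-1,1,3),p["rvec"],t,K,d)[0].reshape(-1,2)
def circ(P):
    r=least_squares(lambda c:np.hypot(*(P-c[:2]).T)-c[2],[*P.mean(0),np.ptp(P[:,0])/2],loss="soft_l1",f_scale=.001)
    return r.x
def blobs(p,mask,z,minA=25):
    n,l,s,c=cv2.connectedComponentsWithStats(mask.astype(np.uint8))
    out=[]
    for i in range(1,n):
        if s[i,4]<minA: continue
        cn=max(cv2.findContours((l==i).astype(np.uint8),cv2.RETR_EXTERNAL,cv2.CHAIN_APPROX_NONE)[0],key=len)
        e=circ(back(p,cn,z)) if len(cn)>5 else None
        out.append((np.round(c[i],1),s[i,4],np.round(e,4)))
    return out
def trayfit(p,mask):
    cn=max(cv2.findContours(mask.astype(np.uint8),cv2.RETR_EXTERNAL,cv2.CHAIN_APPROX_NONE)[0],key=len)
    r=cv2.minAreaRect((back(p,cn,.008)*1000).astype(np.float32))
    return r
E
python3 - <<'E'
from h import *
for n in ("side","top"):
    p=eyes.get_image(n); im=p["image"].astype(int); hsv=cv2.cvtColor(p["image"],cv2.COLOR_RGB2HSV)
    for q in ["tray_blue","tray_yellow"]:
        for r in spotter.outline_of(q,p):
            m=r["region"]; rr=trayfit(p,m)
            print(n,q,round(r["confidence"],2),rr)
            f=cv2.morphologyEx(m.astype(np.uint8),cv2.MORPH_CLOSE,np.ones((9,9)))>0
            print("  black",blobs(p,f&(hsv[...,2]<70),.004,100)); print("  white",blobs(p,f&(hsv[...,1]<60)&(hsv[...,2]>150),.004,60))
    for q,z in [("ring_steel",.022),("ring_brass",.022),("ring_black",.022),("bush_steel",.06),("bush_brass",.06),("eye_red",.0)]:
        for r in spotter.outline_of(q,p):
            m=r["region"]
            if q[0]=="r": print(n,q,blobs(p,m,z))
            else:
                ys,xs=np.nonzero(m); 
                print(n,q,m.sum(),(xs.min(),xs.max(),ys.min(),ys.max()))
                k=cv2.dilate(m.astype(np.uint8),np.ones((3,3)))>0
                if q[0]=="b": print("  dot",blobs(p,k&(hsv[...,2]<90)&(ys.mean()>np.arange(480)[:,None]),z,4))
E
python3 - <<'E'
import cv2
a=cv2.imread("pics/top0.png")[140:305,200:330]; cv2.imwrite("pics/topc.png",cv2.resize(a,None,fx=4,fy=3.6,interpolation=cv2.INTER_CUBIC)) if 0 else cv2.imwrite("pics/topc.png",cv2.resize(a,None,fx=3.6,fy=3.6,interpolation=cv2.INTER_CUBIC))
a=cv2.imread("pics/side0.png")[140:275,240:435]; cv2.imwrite("pics/sidec.png",cv2.resize(a,None,fx=4,fy=4,interpolation=cv2.INTER_CUBIC))
E
```

```text
side tray_blue 0.9 ((550.6387939453125, -538.779296875), (158.00802612304688, 96.67362213134766), 3.121515989303589)
  black [(array([428. , 451.7]), np.int32(1262), array([ 0.5184, -0.5398,  0.0294]))]
  white [(array([469.4, 434.2]), np.int32(571), array([ 0.5919, -0.5358,  0.0202]))]
side tray_blue 0.74 ((240.93304443359375, -288.59417724609375), (155.4883270263672, 99.3254165649414), 2.901676654815674)
  black [(array([203.7, 364.5]), np.int32(868), array([ 0.2083, -0.2886,  0.0292]))]
  white [(array([245.2, 350.6]), np.int32(405), array([ 0.2822, -0.285 ,  0.0203]))]
side tray_blue 0.68 ((529.1278076171875, -286.427978515625), (217.7828826904297, 138.4224395751953), 18.235233306884766)
  black [(array([356., 327.]), np.int32(1324), array([ 0.4867, -0.2997,  0.0396]))]
  white [(array([396.9, 300. ]), np.int32(584), array([ 0.5818, -0.2686,  0.0276]))]
side tray_yellow 0.87 ((513.4544677734375, 300.1170349121094), (141.26052856445312, 210.42613220214844), 69.5947036743164)
  black [(array([271.3, 131. ]), np.int32(436), array([0.4736, 0.3184, 0.0376]))]
  white [(array([309.2, 1
[... 248 characters left out ...]
ring_black [(array([283.4, 195.2]), np.int32(460), array([0.4414, 0.0589, 0.0362]))]
side ring_black [(array([391.4, 213.4]), np.int32(369), array([ 0.6541, -0.0661,  0.0302]))]
side bush_steel 366 (np.int64(365), np.int64(382), np.int64(153), np.int64(179))Traceback (most recent call last):
  File "<stdin>", line 18, in <module>
  File "h.py", line 25, in blobs
    out.append((np.round(c[i],1),s[i,4],np.round(e,4)))
                                        ~~~~~~~~^^^^^
    return _wrapfunc(a, 'round', decimals=decimals, out=out)
    return _wrapit(obj, method, *args, **kwds)
    result = getattr(arr, method)(*args, **kwds)
TypeError: unsupported operand type(s) for *: 'NoneType' and 'float'
```

View pics/topc.png

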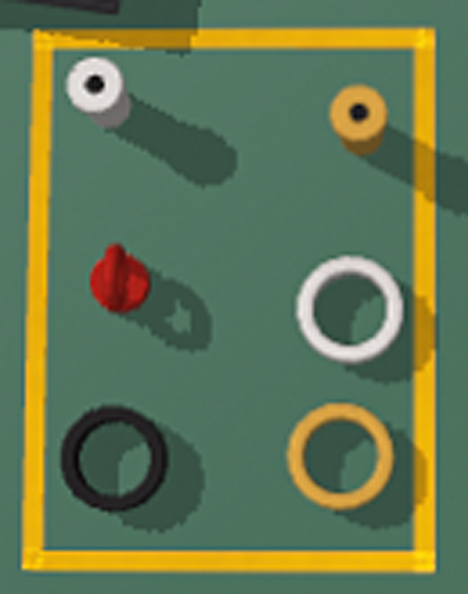

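View pics/sidec.png

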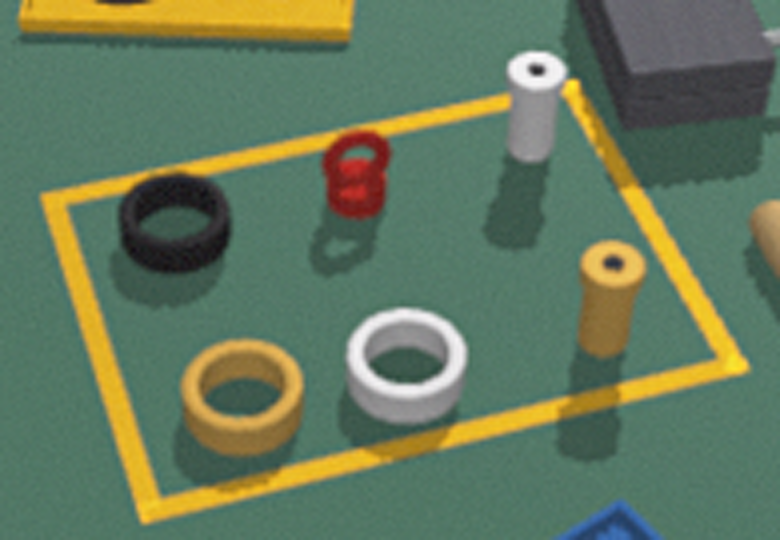

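```bash
cat >> h.py <<'E'
A=np.linspace(0,2*np.pi,48,endpoint=False)
def ringpts(x,y,cs): return np.vstack([np.c_[x+r*np.cos(A),y+r*np.sin(A),0*A+z] for r,z in cs])
SH=4
def fillhull(p,P,im=None):
    if im is None: im=np.zeros((480*SH//1,640*SH),np.uint8)
    h=cv2.convexHull(((proj(p,P)+.5)*SH).astype(np.float32)); cv2.fillConvexPoly(im,np.round(h).astype(np.int32),1); return im
RING=[(.032,0),(.032,.022)]; BUSH=[(.014,0),(.014,.048),(.017,.048),(.017,.06)]
def fillmask(m):
    cn=max(cv2.findContours(m.astype(np.uint8),cv2.RETR_EXTERNAL,cv2.CHAIN_APPROX_NONE)[0],key=len)
    o=np.zeros((480,640),np.uint8); cv2.drawContours(o,[cn],-1,1,-1); return o
def ringfit(p,m,cs,x0,z0=0):
    cs=[(r,z+z0) for r,z in cs]
    o=fillmask(m); ys,xs=np.nonzero(o); c=np.array([xs.mean(),ys.mean()])
    def f(v):
        h=cv2.convexHull(proj(p,ringpts(v[0],v[1],cs)).astype(np.float32)); M=cv2.moments(h); return np.array([M["m10"]/M["m00"],M["m01"]/M["m00"]])-c
    v=least_squares(f,x0,diff_step=1e-3).x
    h=cv2.convexHull(proj(p,ringpts(v[0],v[1],cs)).astype(np.float32))
    return np.round(v,4),round(o.sum()/cv2.contourArea(h),2)
def eyerender(p,v,S=4,z0=0):
    im=np.zeros((480*S,640*S),np.uint8)
    P=ringpts(v[0],v[1],[(.018,z0),(.018,z0+.016)])
    h=cv2.convexHull(((proj(p,P)+.5)*S).astype(np.float32)); cv2.fillConvexPoly(im,np.round(h).astype(np.int32),1)
    a=np.linspace(0,2*np.pi,60); u=.016*np.cos(a); X=np.c_[v[0]+u*np.cos(v[2]),v[1]+u*np.sin(v[2]),z0+.031+.016*np.sin(a)]
    q=((proj(p,X)+.5)*S); f=cam(p)[0][0,0]; K,R,t,d=cam(p); dep=(R@np.array([v[0],v[1],.03])+t)[2]
    cv2.polylines(im,[np.round(q).astype(np.int32)],True,1,max(1,int(round(.010*f/dep*S))))
    return cv2.resize(im.astype(np.float32),(640,480),interpolation=cv2.INTER_AREA)
def eyefit(ps,ms,x0,z0=0):
    from scipy.optimize import minimize
    def c(v):
        k=np.array([v[0],v[1],v[2]]); return sum(np.abs(eyerender(p,k,z0=z0)-m).sum()/m.sum() for p,m in zip(ps,ms))
    best=None
    for yaw in np.radians(np.arange(-90,90,22.5)):
        r=minimize(c,[x0[0],x0[1],yaw],method="Nelder-Mead",options=dict(initial_simplex=np.array([x0[0],x0[1],yaw])+np.array([[0,0,0],[.006,0,0],[0,.006,0],[0,0,.3]]),maxiter=80))
        if best is None or r.fun<best.fun: best=r
    return best.x,best.fun
def best(q,p,near):
    R=spotter.outline_of(q,p); 
    if not R: return None
    def d(r):
        ys,xs=np.nonzero(r["region"]); return np.hypot(*(proj(p,[[*near,.02]])[0]-[xs.mean(),ys.mean()]))
    r=min(R,key=d); return r["region"] if d(r)<25 else None
E
python3 - <<'E'
from h import *
ps={n:eyes.get_image(n) for n in ("side","top")}
G={"ring_steel":(.531,-.076),"ring_brass":(.446,-.068),"ring_black":(.445,.07),"bush_steel":(.663,.077),"bush_brass":(.647,-.08),"eye_red":(.553,.069)}
for q,g in G.items():
    ms={n:best(q,p,g) for n,p in ps.items()}
    if q!="eye_red":
        for n,m in ms.items():
            if m is not None: print(q,n,ringfit(ps[n],m,RING if q[0]=="r" else BUSH,g))
    else:
        print(q,eyefit(list(ps.values()),list(ms.values()),g))
        for n in ps: print(n,eyefit([ps[n]],[ms[n]],g))
p=ps["top"];hsv=cv2.cvtColor(p["image"],cv2.COLOR_RGB2HSV)
for q in ["tray_blue","tray_yellow"]:
    for r in spotter.outline_of(q,p):
        m=r["region"]; rr=trayfit(p,m)
        f=fillmask(m)>0
        print(q,rr,"\n  black",blobs(p,f&(hsv[...,2]<70),.004,100)); print("  white",blobs(p,f&(hsv[...,1]<60)&(hsv[...,2]>150),.004,60))
E
```

```text
ring_steel side (array([ 0.534 , -0.0728]), np.float64(1.03))
ring_steel top (array([ 0.5369, -0.0767]), np.float64(0.94))
ring_brass side (array([ 0.4437, -0.0679]), np.float64(0.87))
ring_brass top (array([ 0.447 , -0.0715]), np.float64(0.99))
ring_black side (array([0.4421, 0.0708]), np.float64(0.93))
ring_black top (array([0.4454, 0.0675]), np.float64(1.0))
bush_steel side (array([0.665, 0.082]), np.float64(1.03))
bush_steel top (array([0.6656, 0.0766]), np.float64(1.03))
bush_brass side (array([ 0.6469, -0.0776]), np.float64(0.81))
bush_brass top (array([ 0.6483, -0.0822]), np.float64(0.9))
eye_red (array([ 0.5523033 ,  0.06786683, -0.03988461]), np.float64(0.37474979422328647))
side (array([0.55060667, 0.07019206, 0.12385399]), np.float64(0.11538461538461539))
top (array([ 0.55431034,  0.06655942, -0.04020033]), np.float64(0.06882295719844359))
tray_blue ((554.4752807617188, -538.20361328125), (158.16400146484375, 99.59306335449219), 2.9049899578094482) 
  black [(array([504.2, 233.4]), np.int32(542), array([ 0.5201, -0.5411,  0.0291]))]
  white [(array([501.5, 200.8]), np.int3
[... 397 characters left out ...]
7656, 99.29793548583984), 1.2336180210113525) 
  black [(array([394.6, 374.7]), np.int32(603), array([ 0.21  , -0.2893,  0.0293]))]
  white [(array([393., 341.]), np.int32(290), array([ 0.2835, -0.2861,  0.02  ]))]
tray_yellow ((517.3809814453125, 299.533935546875), (135.68772888183594, 213.313720703125), 69.65953826904297) 
  black [(array([122. , 253.4]), np.int32(1002), array([0.4751, 0.3167, 0.0397]))]
  white [(array([138.4, 211.8]), np.int32(452), array([0.5691, 0.2817, 0.0265]))]
tray_yellow ((767.0162353515625, -152.70974731445312), (91.7578353881836, 241.03466796875), 0.3574701249599457) 
  black []
  white [(array([378. , 122.7]), np.int32(392), array([ 0.7739, -0.2148,  0.0567]))]
```

Look-alikes for the blue tray, in top pixels:
- (395,230): 210×132 mm with 0.040 pad radius. This matches, so it's the one I choose.
- (396,360): 155×99 mm, rejected.
- (503,220): 158×99 mm, rejected.

Each part occurs once inside the tape, and the close crop confirms the colours. The spare parts at the far-left box are outside the tape.

I'll start by aligning the jaws with world y.

```bash
cat > go.py <<'E'
import sys,numpy as np
from scipy.spatial.transform import Rotation as Ro
from station import ctrl
o=ctrl.get_obs(); R=Ro.from_rotvec(o["tool_rot"]); W=Ro.from_matrix(np.diag([-1.,1,-1]))
g=np.array([float(a) for a in sys.argv[1:4]])
print("t %.2f"%o["t"],"pos",np.round(o["tool_pos"],4),"open",round(o["opening"],4),"F",np.round(o["contact_force"],1))
print("tool shift mm",np.round(R.inv().apply(g-o["tool_pos"])*1000,1),"turn",np.round((R.inv()*W).as_rotvec(),3),"q",np.round(o["q"],2))
E
python3 -c "
from station import ctrl; print(ctrl.finger_overhang)"
python3 -m crank '[[0,0,-0.1,0,0,0,-1],[0,0,-0.1,0,0,0,-1],[0,0,-0.1,0,0,0,-1],[0,0,-0.085,0,0,0,-1],[0,0,0,0,0,0,-1]]'
python3 go.py .5355 -.0748 .3
```

```text
0.1734
t: 2.67
tool_pos: [0.2346, 0.5793, 0.4047]
tool_rot: [0.029, -3.141, 0.0]
contact_force: [-0.3, -0.5, 0.3]
opening: 0.0855
t 2.67 pos [0.2346 0.5793 0.4047] open 0.0855 F [-0.3 -0.5  0.3]
tool shift mm [-288.9 -659.5  104.7] turn [-0.    -0.     0.018] q [ 1.07  0.05  1.61  0.    1.48 -0.52]
```

```bash
python3 -m crank '[[0,0,0.018,-17,-38,0,-1],[0,0,0,-17,-38,0,-1],[0,0,0,-17,-38,0,-1],[0,0,0,-17,-38,0,-1],[0,0,0,-17,-38,0,-1],[0,0,0,-17,-38,0,-1],[0,0,0,-17,-38,0,-1],[0,0,0,-17,-38,0,-1]]'
python3 go.py .5355 -.0748 .3
```

```text
t: 3.33
tool_pos: [0.3679, 0.2754, 0.4033]
tool_rot: [0.009, 3.141, 0.003]
contact_force: [0.3, -0.4, -0.2]
opening: 0.0853
t 3.33 pos [0.3679 0.2754 0.4033] open 0.0853 F [ 0.3 -0.4 -0.2]
tool shift mm [-169.4 -349.5  102.8] turn [ 0.002  0.001 -0.005] q [ 0.48 -0.36  1.98  0.    1.52 -1.09]
```

```bash
python3 -m crank '[[0,0,0,-17,-38,0,-1],[0,0,0,-17,-38,0,-1],[0,0,0,-17,-38,6,-1],[0,0,0,-17,-38,10,-1],[0,0,0,-17,-38,10,-1],[0,0,0,-17,-38,10,-1],[0,0,0,-17,-38,10,-1],[0,0,0,-17,-38,10,-1]]'
python3 go.py .5355 -.0748 .25
```

```text
t: 4.0
tool_pos: [0.4949, -0.0279, 0.3553]
tool_rot: [0.041, 3.123, 0.006]
contact_force: [0.6, 0.0, -0.7]
opening: 0.0856
t 4.00 pos [ 0.4949 -0.0279  0.3553] open 0.0856 F [ 0.6  0.  -0.7]
tool shift mm [-39.9 -46.3 105.8] turn [ 0.004  0.018 -0.026] q [-0.21 -0.23  1.96  0.01  1.39 -1.75]
```

```bash
python3 -m crank '[[0,0.018,-0.026,-13,-23,30,-1],[0,0,0,-13,-23,30,-1],[0,0,0,-13,0,35,-1],[0,0,0,0,0,0,-1]]'
python3 go.py .5355 -.0748 .178
```

```text
t: 4.33
tool_pos: [0.5374, -0.085, 0.2585]
tool_rot: [0.031, 3.136, 0.001]
contact_force: [-1.6, 1.0, -2.0]
opening: 0.0856
t 4.33 pos [ 0.5374 -0.085   0.2585] open 0.0856 F [-1.6  1.  -2. ]
tool shift mm [ 2.5 10.1 80.5] turn [ 0.001  0.005 -0.02 ] q [-0.29 -0.    1.93  0.    1.21 -1.85]
```

```bash
python3 -m crank '[[0,0.005,-0.02,2.5,10,25,-1],[0,0,0,0,0,15,-1],[0,0,0,0,0,0,-1],[0,0,0,0,0,0,-1]]'
python3 go.py .5355 -.0748 .178
python3 - <<'E'
from h import *
p=eyes.get_image("side"); cv2.imwrite("pics/s1.png",cv2.resize(p["image"][140:290,230:450,::-1],None,fx=3.5,fy=3.5))
E
```

```text
t: 4.67
tool_pos: [0.5361, -0.0756, 0.2191]
tool_rot: [-0.011, -3.141, -0.001]
contact_force: [-0.2, 0.1, 0.4]
opening: 0.0852
t 4.67 pos [ 0.5361 -0.0756  0.2191] open 0.0852 F [-0.2  0.1  0.4]
tool shift mm [ 0.6  0.8 41.1] turn [ 0.001 -0.    -0.007] q [-0.28  0.05  1.95  0.    1.15 -1.84]
```

View pics/s1.png

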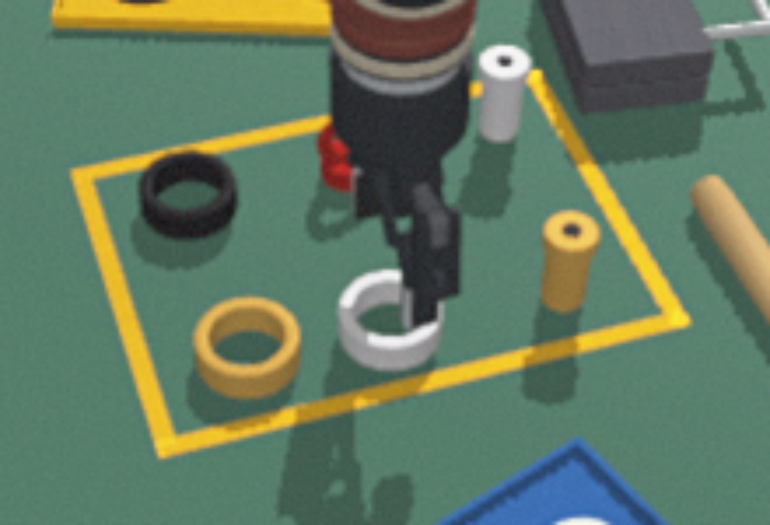

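The near finger hangs just above the near rim of the steel ring (crop 425,310), well clear of the brass bush. Descending.

```bash
python3 -m crank '[[0,0,-0.007,0.6,0.8,20,-1],[0,0,0,0,0,12,-1],[0,0,0,0,0,8,-1],[0,0,0,0,0,0,-1],[0,0,0,0,0,0,-1]]'
python3 go.py .5355 -.0748 .178
```

```text
t: 5.13
tool_pos: [0.5393, -0.0751, 0.1877]
tool_rot: [0.001, 3.126, -0.006]
contact_force: [-0.0, -0.0, -0.0]
opening: 0.0854
t 5.13 pos [ 0.5393 -0.0751  0.1877] open 0.0854 F [-0. -0. -0.]
tool shift mm [4.  0.3 9.7] turn [-0.004  0.016 -0.001] q [-0.28  0.1   1.96  0.    1.07 -1.85]
```

```bash
python3 -m crank '[[0,0.016,0,4,0.3,5,-1],[0,0,0,0,0,4,-1],[0,0,0,0,0,0,-1],[0,0,0,0,0,0,-1]]'
python3 go.py .5355 -.0748 .178
```

```text
t: 5.47
tool_pos: [0.536, -0.0751, 0.1805]
tool_rot: [0.002, 3.14, -0.008]
contact_force: [-0.0, -0.9, 0.5]
opening: 0.0853
t 5.47 pos [ 0.536  -0.0751  0.1805] open 0.0853 F [-0.  -0.9  0.5]
tool shift mm [0.6 0.3 2.5] turn [-0.005  0.002 -0.001] q [-0.28  0.11  1.96 -0.01  1.07 -1.84]
```

```bash
python3 -m crank '[[0,0,0,0.5,0.3,2.5,0.2],[0,0,0,0,0,0,0.4],[0,0,0,0,0,0,0.4],[0,0,0,0,0,0,0.4],[0,0,0,0,0,0,0.4],[0,0,0,0,0,0,0.4]]' 50
python3 go.py .5355 -.0748 .178
```

```text
t: 5.97
tool_pos: [0.536, -0.0749, 0.1789]
tool_rot: [0.002, 3.139, -0.008]
contact_force: [-0.1, -0.1, 0.7]
opening: 0.062
t 5.97 pos [ 0.536  -0.0749  0.1789] open 0.062 F [-0.1 -0.1  0.7]
tool shift mm [0.5 0.1 0.9] turn [-0.005  0.003 -0.001] q [-0.28  0.11  1.96 -0.    1.07 -1.84]
```

```bash
python3 -m crank '[[0,0,0,0,0,-15,0.4],[0,0,0,0,0,-30,0.4],[0,0,0,0,0,-30,0.4],[0,0,0,0,0,-10,0.4],[0,0,0,0,0,0,0.4]]' 
python3 go.py .4875 -.3006 .25
```

```text
t: 6.38
tool_pos: [0.5332, -0.0738, 0.2607]
tool_rot: [-0.002, -3.133, 0.003]
contact_force: [0.2, -0.0, -2.1]
opening: 0.0619
t 6.38 pos [ 0.5332 -0.0738  0.2607] open 0.0619 F [ 0.2 -0.  -2.1]
tool shift mm [  45.3 -226.9   11.6] turn [-0.002 -0.008 -0.001] q [-0.27 -0.02  1.93 -0.    1.23 -1.84]
```

Holding the ring (the -2.1 N matches its 0.2 kg). Next, over to the pad.

```bash
python3 -m crank '[[0,0,0,4,-20,0,0.4],[0,0,0,8,-40,0,0.4],[0,0,0,8,-40,0,0.4],[0,0,0,8,-40,0,0.4],[0,0,0,8,-40,0,0.4],[0,0,0,6,-30,0,0.4],[0,0,0,0,0,0,0.4],[0,0,0,0,0,0,0.4]]' 
python3 go.py .4875 -.3006 .184
```

```text
t: 7.05
tool_pos: [0.4863, -0.2897, 0.2475]
tool_rot: [0.005, -3.124, -0.009]
contact_force: [0.6, 0.3, -3.4]
opening: 0.062
t 7.05 pos [ 0.4863 -0.2897  0.2475] open 0.062 F [ 0.6  0.3 -3.4]
tool shift mm [ -2.2 -11.2  63.5] turn [ 0.005 -0.017  0.003] q [-0.67  0.07  1.87 -0.01  1.22 -2.24]
```

```bash
python3 -m crank '[[0.005,-0.017,0.003,-2,-11,20,0.4],[0,0,0,0,0,20,0.4],[0,0,0,0,0,0,0.4],[0,0,0,0,0,0,0.4]]' 
python3 go.py .4875 -.3006 .184
```

```text
t: 7.38
tool_pos: [0.4874, -0.2981, 0.2017]
tool_rot: [0.002, -3.138, -0.007]
contact_force: [0.3, 0.4, -1.7]
opening: 0.0619
t 7.38 pos [ 0.4874 -0.2981  0.2017] open 0.0619 F [ 0.3  0.4 -1.7]
tool shift mm [-0.1 -2.6 17.7] turn [ 0.005 -0.003  0.001] q [-0.68  0.14  1.88  0.    1.12 -2.25]
```

```bash
python3 -m crank '[[0.005,-0.003,0,0,-2.6,8,0.4],[0,0,0,0,0,6,0.4],[0,0,0,0,0,0,0.4],[0,0,0,0,0,0,0.4]]' 
python3 go.py .4875 -.3006 .184
```

```text
t: 7.72
tool_pos: [0.4882, -0.2981, 0.1868]
tool_rot: [0.008, -3.141, 0.0]
contact_force: [0.9, -0.5, -2.0]
opening: 0.062
t 7.72 pos [ 0.4882 -0.2981  0.1868] open 0.062 F [ 0.9 -0.5 -2. ]
tool shift mm [ 0.7 -2.5  2.8] turn [-0.    -0.     0.005] q [-0.68  0.16  1.88 -0.    1.09 -2.25]
```

```bash
python3 -m crank '[[0,0,0,0.7,-3,1,0.4],[0,0,0,0,0,1.5,0.4],[0,0,0,0,0,0,0.4],[0,0,0,0,0,0,0.4]]' 
python3 go.py .4875 -.3006 .184
python3 - <<'E'
from h import *
for n in ("side","top"):
    p=eyes.get_image(n); q=proj(p,[[.4875,-.3,.03]])[0].astype(int)
    cv2.imwrite(f"pics/{n}2.png",cv2.resize(p["image"][q[1]-70:q[1]+70,q[0]-90:q[0]+90,::-1],None,fx=4,fy=4))
E
```

```text
t: 8.05
tool_pos: [0.4883, -0.3016, 0.1861]
tool_rot: [-0.009, 3.139, -0.004]
contact_force: [-0.1, -0.5, -2.6]
opening: 0.0621
t 8.05 pos [ 0.4883 -0.3016  0.1861] open 0.0621 F [-0.1 -0.5 -2.6]
tool shift mm [0.8 1.  2.1] turn [-0.002  0.002  0.006] q [-0.68  0.17  1.88 -0.    1.09 -2.26]
```

View pics/side2.png

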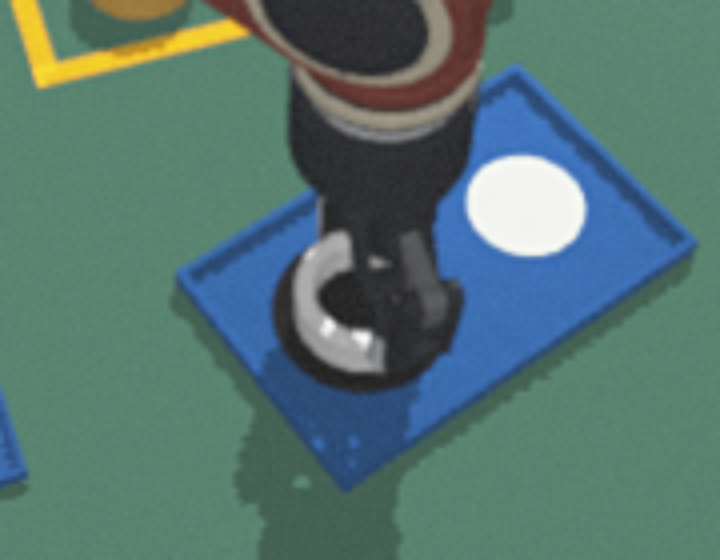

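View pics/top2.png

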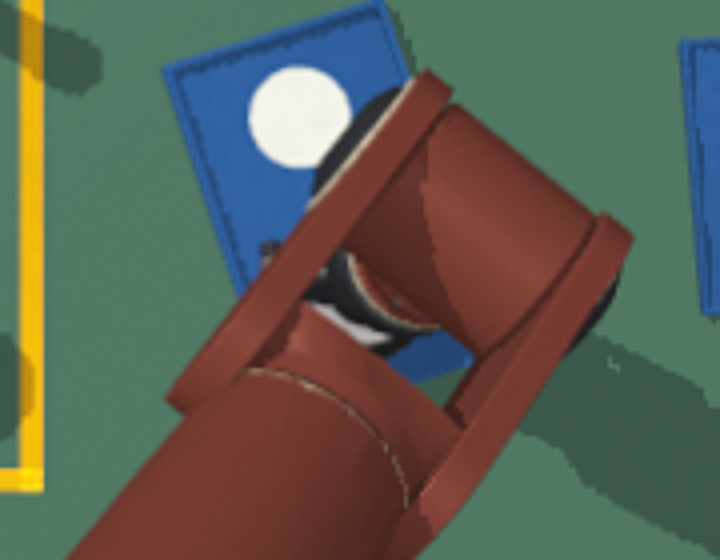

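The side view shows the steel ring sitting on the black pad (crop 350,310), centred as far as I can see. Lowering and releasing.

```bash
python3 -m crank '[[0,0,0,0.8,1,2,0.4],[0,0,0,0,0,0,0.4]]' 
python3 go.py .4875 -.3006 .184
```

```text
t: 8.32
tool_pos: [0.4875, -0.3006, 0.1842]
tool_rot: [-0.009, 3.139, -0.004]
contact_force: [-0.8, 0.1, -2.6]
opening: 0.0617
t 8.32 pos [ 0.4875 -0.3006  0.1842] open 0.0617 F [-0.8  0.1 -2.6]
tool shift mm [-0.   0.   0.2] turn [-0.003  0.003  0.005] q [-0.68  0.17  1.88 -0.    1.08 -2.26]
```

```bash
python3 -m crank '[[0,0,0,0,0,1.2,0.4],[0,0,0,0,0,0,0.4],[0,0,0,0,0,0,-0.8],[0,0,0,0,0,0,-0.8],[0,0,0,0,0,0,-0.8],[0,0,0,0,0,0,-0.8]]' 
python3 go.py .6476 -.08 .30
```

```text
t: 8.82
tool_pos: [0.4882, -0.3012, 0.1844]
tool_rot: [-0.009, 3.137, -0.007]
contact_force: [0.3, 0.4, -0.9]
opening: 0.0769
t 8.82 pos [ 0.4882 -0.3012  0.1844] open 0.0769 F [ 0.3  0.4 -0.9]
tool shift mm [-161.2  219.8 -115.8] turn [-0.004  0.005  0.005] q [-0.68  0.17  1.88 -0.    1.08 -2.26]
```

```bash
python3 -m crank '[[0,0,0,0,0,-15,-0.8],[0,0,0,0,0,-35,-1],[0,0,0,0,0,-35,-1],[0,0,0,-15,20,-25,-1],[0,0,0,-29,40,0,-1],[0,0,0,-29,40,0,-1],[0,0,0,-29,40,0,-1],[0,0,0,-29,40,0,-1]]' 
python3 go.py .6476 -.08 .25
python3 - <<'E'
from h import *
for n in ("side","top"):
    p=eyes.get_image(n); g=(.4875,-.3006)
    m=best("ring_steel",p,g)
    if m is not None: print(n,ringfit(p,m,RING,g,.004))
    q=proj(p,[[.4875,-.3,.03]])[0].astype(int)
    cv2.imwrite(f"pics/{n}3.png",cv2.resize(p["image"][q[1]-60:q[1]+60,q[0]-80:q[0]+80,::-1],None,fx=4,fy=4))
E
```

```text
t: 9.48
tool_pos: [0.6018, -0.1453, 0.3009]
tool_rot: [0.014, 3.132, -0.011]
contact_force: [0.3, -1.2, 0.6]
opening: 0.0854
t 9.48 pos [ 0.6018 -0.1453  0.3009] open 0.0854 F [ 0.3 -1.2  0.6]
tool shift mm [-44.7  66.1  50.9] turn [-0.007  0.01  -0.009] q [-0.36  0.12  1.72 -0.    1.29 -1.92]
side (array([ 0.4858, -0.3013]), np.float64(0.91))
top (array([ 0.4884, -0.3017]), np.float64(0.93))
```

View pics/top3.png

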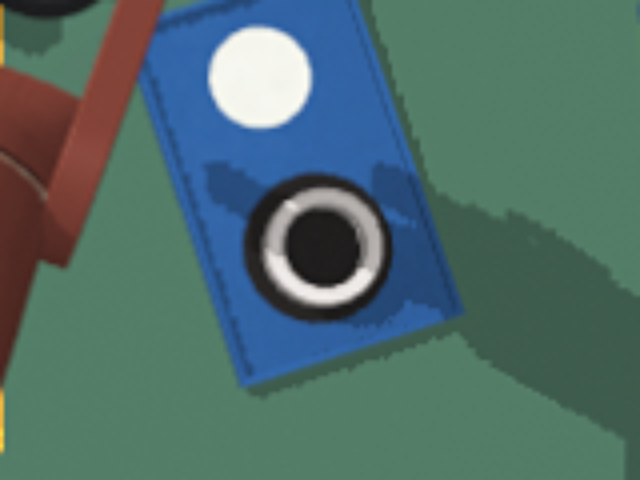

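The top crop shows the steel ring concentric on the black pad, with a fit within about 1.5 mm of the pad centre. Next is the brass bush.

```bash
python3 -m crank '[[0,0.01,-0.009,-22,32,20,-1],[0,0,0,-17,25,15,-1],[0,0,0,0,0,0,-1],[0,0,0,0,0,0,-1]]' 
python3 go.py .6476 -.08 .214
```

```text
t: 10.02
tool_pos: [0.6387, -0.0952, 0.2656]
tool_rot: [-0.007, -3.14, 0.015]
contact_force: [0.3, -0.6, 1.0]
opening: 0.0854
t 10.02 pos [ 0.6387 -0.0952  0.2656] open 0.0854 F [ 0.3 -0.6  1. ]
tool shift mm [-8.9 15.7 51.5] turn [-0.01  -0.002 -0.004] q [-0.26  0.22  1.67 -0.01  1.25 -1.82]
```

```bash
python3 -m crank '[[-0.01,0,0,-9,15.5,10,-1],[0,0,0,0,0,0,-1],[0,0,0,0,0,10,-1],[0,0,0,0,0,0,-1],[0,0,0,0,0,0,-1]]' 
python3 go.py .6476 -.08 .214
```

```text
t: 10.43
tool_pos: [0.6455, -0.0868, 0.2458]
tool_rot: [-0.019, -3.14, 0.003]
contact_force: [0.5, -0.0, 0.2]
opening: 0.0854
t 10.43 pos [ 0.6455 -0.0868  0.2458] open 0.0854 F [ 0.5 -0.   0.2]
tool shift mm [-2.1  6.9 31.8] turn [-0.002 -0.002 -0.012] q [-0.25  0.25  1.67 -0.    1.22 -1.8 ]
```

```bash
python3 -m crank '[[0,0,-0.012,-2,7,4,-1],[0,0,0,0,3,8,-1],[0,0,0,0,0,10,-1],[0,0,0,0,0,8,-1],[0,0,0,0,0,0,-1],[0,0,0,0,0,0,-1]]' 
python3 go.py .6476 -.08 .214
```

```text
t: 10.93
tool_pos: [0.6468, -0.0782, 0.2133]
tool_rot: [-0.003, -3.14, 0.005]
contact_force: [0.3, 0.6, 0.6]
opening: 0.0855
t 10.93 pos [ 0.6468 -0.0782  0.2133] open 0.0855 F [0.3 0.6 0.6]
tool shift mm [-0.8 -1.8 -0.7] turn [-0.003 -0.002 -0.002] q [-0.23  0.29  1.68 -0.    1.17 -1.8 ]
```

```bash
python3 -m crank '[[0,0,0,-0.8,-2,0,-1],[0,0,0,0,0,0,0],[0,0,0,0,0,0,0.6],[0,0,0,0,0,0,0.6],[0,0,0,0,0,0,0.6],[0,0,0,0,0,0,0.6],[0,0,0,0,0,0,0.6],[0,0,0,0,0,0,0.6]]' 60
python3 go.py .6476 -.08 .214
```

```text
t: 11.6
tool_pos: [0.6481, -0.0804, 0.214]
tool_rot: [-0.002, -3.141, 0.005]
contact_force: [-0.2, 0.0, 1.2]
opening: 0.031
t 11.60 pos [ 0.6481 -0.0804  0.214 ] open 0.031 F [-0.2  0.   1.2]
tool shift mm [ 0.5  0.4 -0. ] turn [-0.003 -0.001 -0.002] q [-0.24  0.3   1.67 -0.    1.17 -1.8 ]
```

```bash
python3 -m crank '[[0,0,0,0,0,-12,0.6],[0,0,0,0,0,-25,0.6],[0,0,0,0,0,-25,0.6],[0,0,0,10,-15,-10,0.6],[0,0,0,25,-35,0,0.6],[0,0,0,25,-35,0,0.6],[0,0,0,25,-35,0,0.6],[0,0,0,25,-35,0,0.6]]'
python3 go.py .4882 -.3012 .28
```

```text
t: 12.27
tool_pos: [0.5397, -0.2305, 0.2934]
tool_rot: [-0.019, 3.141, -0.004]
contact_force: [1.0, -0.7, -2.0]
opening: 0.0308
t 12.27 pos [ 0.5397 -0.2305  0.2934] open 0.0308 F [ 1.  -0.7 -2. ]
tool shift mm [ 52.4 -70.1  13.6] turn [-0.003  0.     0.012] q [-0.53  0.06  1.8  -0.    1.28 -2.11]
```

```bash
python3 -m crank '[[0,0,0.012,22,-29,5,0.6],[0,0,0,15,-20,10,0.6],[0,0,0,2,-3,0,0.6],[0,0,0,0,0,0,0.6],[0,0,0,0,0,0,0.6]]'
python3 go.py .4882 -.3012 .25
```

```text
t: 12.68
tool_pos: [0.4945, -0.2906, 0.2827]
tool_rot: [0.015, 3.139, -0.011]
contact_force: [-0.4, -0.6, -2.2]
opening: 0.0307
t 12.68 pos [ 0.4945 -0.2906  0.2827] open 0.0307 F [-0.4 -0.6 -2.2]
tool shift mm [  6.3 -10.4  32.8] turn [-0.007  0.003 -0.01 ] q [-0.66  0.04  1.84 -0.    1.26 -2.22]
```

```bash
python3 -m crank '[[0,0,-0.01,6,-10,10,0.6],[0,0,0,1,-3,8,0.6],[0,0,0,0,0,8,0.6],[0,0,0,0,0,0,0.6],[0,0,0,0,0,0,0.6]]'
python3 go.py .4882 -.3012 .25
```

```text
t: 13.1
tool_pos: [0.4911, -0.3003, 0.2577]
tool_rot: [-0.009, 3.135, -0.011]
contact_force: [-0.7, -0.1, -1.2]
opening: 0.0315
t 13.10 pos [ 0.4911 -0.3003  0.2577] open 0.0315 F [-0.7 -0.1 -1.2]
tool shift mm [ 2.9 -0.8  7.7] turn [-0.007  0.006  0.006] q [-0.68  0.07  1.85 -0.    1.21 -2.25]
```

```bash
python3 -m crank '[[0,0.006,0.006,3,-1,4,0.6],[0,0,0,0.5,0,3,0.6],[0,0,0,0,0,0,0.6],[0,0,0,0,0,0,0.6]]'
python3 go.py .4882 -.3012 .2185
python3 - <<'E'
from h import *
for n in ("side",):
    p=eyes.get_image(n)
    q=proj(p,[[.4875,-.3,.03]])[0].astype(int)
    cv2.imwrite(f"pics/{n}4.png",cv2.resize(p["image"][q[1]-70:q[1]+60,q[0]-80:q[0]+80,::-1],None,fx=4,fy=4))
E
```

```text
t: 13.43
tool_pos: [0.4886, -0.2997, 0.2502]
tool_rot: [0.003, -3.141, 0.01]
contact_force: [-0.4, 0.2, -1.7]
opening: 0.031
t 13.43 pos [ 0.4886 -0.2997  0.2502] open 0.031 F [-0.4  0.2 -1.7]
tool shift mm [ 0.4 -1.3 31.7] turn [-0.007 -0.     0.002] q [-0.68  0.08  1.86 -0.01  1.2  -2.25]
```

View pics/side4.png

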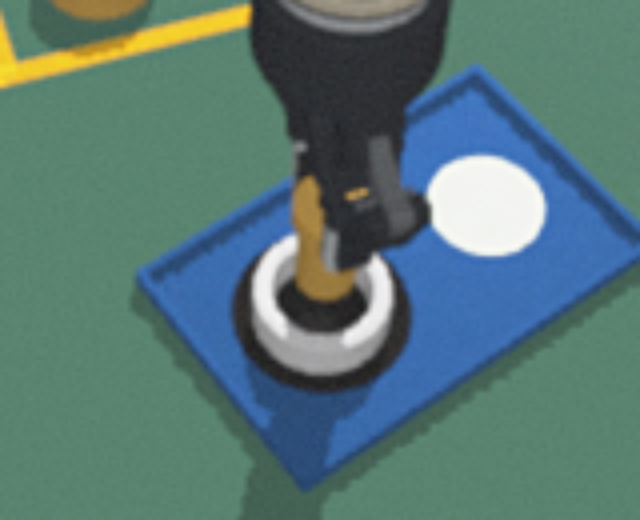

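The brass bush hangs just above the ring's hole and lines up with it (crop 325,285). Lowering it in.

```bash
python3 -m crank '[[0,0,0,0.4,-1.5,10,0.6],[0,0,0,0,0,10,0.6],[0,0,0,0,0,6,0.6],[0,0,0,0,0,0,0.6],[0,0,0,0,0,0,0.6]]'
python3 go.py .4882 -.3012 .2185
```

```text
t: 13.9
tool_pos: [0.4881, -0.3017, 0.2216]
tool_rot: [-0.002, 3.141, -0.011]
contact_force: [-0.1, 0.0, -1.4]
opening: 0.031
t 13.90 pos [ 0.4881 -0.3017  0.2216] open 0.031 F [-0.1  0.  -1.4]
tool shift mm [-0.1  0.5  3.1] turn [-0.007  0.     0.002] q [-0.68  0.12  1.87 -0.01  1.15 -2.25]
```

```bash
python3 -m crank '[[0,0,0,0,0.5,2.5,0.6],[0,0,0,0,0,1,0.6],[0,0,0,0,0,0,0.6],[0,0,0,0,0,0,0.6]]'
python3 go.py .4882 -.3012 .2185
```

```text
t: 14.23
tool_pos: [0.4883, -0.3014, 0.2182]
tool_rot: [-0.002, 3.141, -0.01]
contact_force: [-0.5, 0.5, -1.7]
opening: 0.0308
t 14.23 pos [ 0.4883 -0.3014  0.2182] open 0.0308 F [-0.5  0.5 -1.7]
tool shift mm [ 0.1  0.2 -0.3] turn [-0.007  0.001  0.001] q [-0.68  0.12  1.87 -0.01  1.14 -2.25]
```

```bash
python3 -m crank '[[0,0,0,0,0,0.8,0.6],[0,0,0,0,0,0,0.6],[0,0,0,0,0,0,-0.2],[0,0,0,0,0,0,-0.6],[0,0,0,0,0,0,-0.6],[0,0,0,0,0,0,-0.8]]'
python3 go.py .4883 -.3014 .3
```

```text
t: 14.73
tool_pos: [0.4892, -0.3022, 0.2197]
tool_rot: [-0.002, 3.137, -0.016]
contact_force: [0.8, 0.7, 0.2]
opening: 0.0764
t 14.73 pos [ 0.4892 -0.3022  0.2197] open 0.0764 F [0.8 0.7 0.2]
tool shift mm [  0.6  -0.  -80.3] turn [-0.01   0.004  0.001] q [-0.68  0.12  1.87 -0.01  1.14 -2.25]
```

```bash
python3 -m crank '[[0,0,0,0,0,-12,-0.8],[0,0,0,0,0,-30,-1],[0,0,0,0,0,-30,-1],[0,0,0,0,0,-20,-1],[0,0,0,3,20,0,-1],[0,0,0,7,40,0,-1],[0,0,0,7,40,0,-1],[0,0,0,7,40,0,-1]]'
python3 go.py .4453 -.0697 .25
python3 - <<'E'
from h import *
for n in ("side","top"):
    p=eyes.get_image(n); g=(.488,-.301)
    m=best("bush_brass",p,g)
    if m is not None: print(n,ringfit(p,m,BUSH,g,.004))
    q=proj(p,[[.4875,-.3,.03]])[0].astype(int)
    cv2.imwrite(f"pics/{n}5.png",cv2.resize(p["image"][q[1]-60:q[1]+60,q[0]-80:q[0]+80,::-1],None,fx=4,fy=4))
E
```

```text
t: 15.4
tool_pos: [0.4655, -0.1637, 0.3237]
tool_rot: [0.014, 3.128, -0.026]
contact_force: [1.1, 1.0, 0.1]
opening: 0.0853
t 15.40 pos [ 0.4655 -0.1637  0.3237] open 0.0853 F [1.1 1.  0.1]
tool shift mm [22.  95.  71.8] turn [-0.017  0.013 -0.009] q [-0.49 -0.21  2.   -0.01  1.33 -2.05]
side (array([ 0.4865, -0.3016]), np.float64(0.91))
top (array([ 0.4907, -0.3036]), np.float64(1.04))
```

View pics/side5.png

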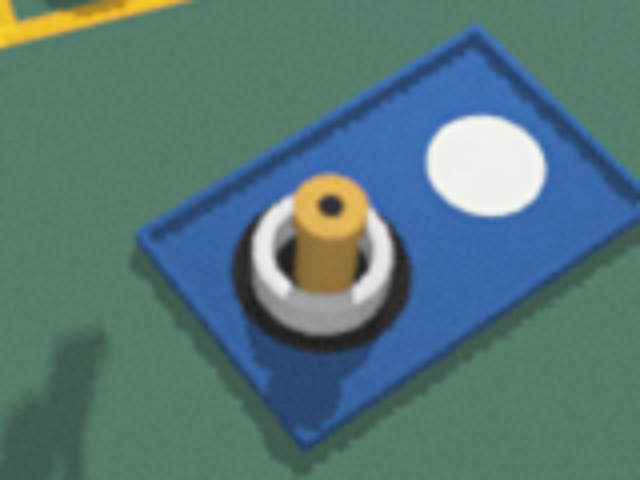

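View pics/top5.png

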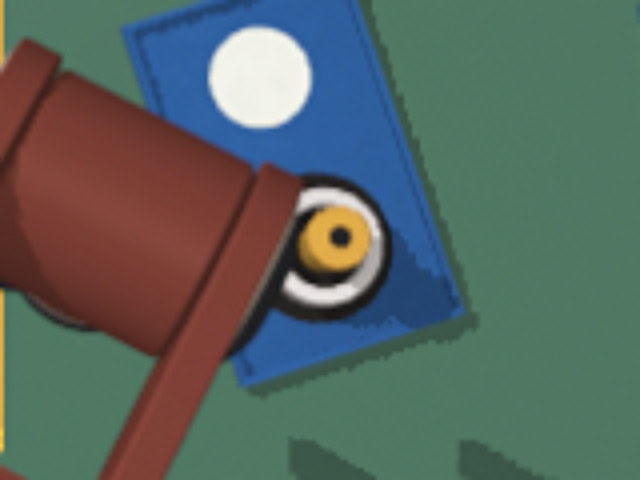

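The blue kit is done: the bush stands upright inside the ring and the ring is centred. Next is the brass ring.

```bash
python3 -m crank '[[-0.017,0.013,-0.009,8,38,15,-1],[0,0,0,6,28,15,-1],[0,0,0,3,12,15,-1],[0,0,0,0,3,10,-1],[0,0,0,0,0,0,-1],[0,0,0,0,0,0,-1]]'
python3 go.py .4453 -.0697 .22
```

```text
t: 16.1
tool_pos: [0.4518, -0.0873, 0.2707]
tool_rot: [0.007, 3.135, -0.008]
contact_force: [-0.0, -0.8, 0.4]
opening: 0.0853
t 16.10 pos [ 0.4518 -0.0873  0.2707] open 0.0853 F [-0.  -0.8  0.4]
tool shift mm [ 6.9 17.9 50.6] turn [-0.005  0.007 -0.005] q [-0.35 -0.23  2.11 -0.    1.25 -1.92]
```

```bash
python3 -m crank '[[0,0.007,-0.005,7,18,10,-1],[0,0,0,1,5,15,-1],[0,0,0,0,0,20,-1],[0,0,0,0,0,5,-1],[0,0,0,0,0,0,-1],[0,0,0,0,0,0,-1]]'
python3 go.py .4453 -.0697 .179
```

```text
t: 16.6
tool_pos: [0.4493, -0.0717, 0.2263]
tool_rot: [0.013, 3.132, -0.017]
contact_force: [-0.8, -0.1, 0.2]
opening: 0.0857
t 16.60 pos [ 0.4493 -0.0717  0.2263] open 0.0857 F [-0.8 -0.1  0.2]
tool shift mm [ 4.5  2.5 47.2] turn [-0.011  0.01  -0.009] q [-0.32 -0.18  2.15 -0.01  1.16 -1.88]
```

```bash
python3 -m crank '[[-0.011,0.01,-0.009,4.5,2.5,10,-1],[0,0,0,1.5,0,12,-1],[0,0,0,1.5,0,12,-1],[0,0,0,0,0,6,-1],[0,0,0,0,0,0,-1],[0,0,0,0,0,0,-1]]'
python3 go.py .4453 -.0697 .179
```

```text
t: 17.1
tool_pos: [0.4444, -0.0719, 0.1895]
tool_rot: [0.001, 3.134, -0.001]
contact_force: [0.6, -0.7, -0.1]
opening: 0.0854
t 17.10 pos [ 0.4444 -0.0719  0.1895] open 0.0854 F [ 0.6 -0.7 -0.1]
tool shift mm [-0.9  2.2 10.5] turn [-0.001  0.007 -0.001] q [-0.33 -0.13  2.18  0.    1.09 -1.9 ]
```

```bash
python3 -m crank '[[0,0.007,0,-0.5,2.5,5,-1],[0,0,0,0,0,5,-1],[0,0,0,0,0,1,-1],[0,0,0,0,0,0,-1],[0,0,0,0,0,0,-1]]'
python3 go.py .4453 -.0697 .179
```

```text
t: 17.52
tool_pos: [0.4461, -0.0694, 0.1796]
tool_rot: [0.0, 3.139, -0.003]
contact_force: [-0.4, -0.2, 1.0]
opening: 0.0857
t 17.52 pos [ 0.4461 -0.0694  0.1796] open 0.0857 F [-0.4 -0.2  1. ]
tool shift mm [ 0.8 -0.3  0.6] turn [-0.002  0.003 -0.   ] q [-0.32 -0.1   2.17 -0.    1.07 -1.89]
```

```bash
python3 -m crank '[[0,0,0,0.8,0,0.7,-0.5],[0,0,0,0,0,0,0.4],[0,0,0,0,0,0,0.4],[0,0,0,0,0,0,0.4],[0,0,0,0,0,0,0.4],[0,0,0,0,0,0,0.4]]' 50
python3 go.py .4453 -.0697 .179
```

```text
t: 18.02
tool_pos: [0.4458, -0.0695, 0.1798]
tool_rot: [0.0, 3.137, -0.003]
contact_force: [0.1, 0.4, -0.2]
opening: 0.0609
t 18.02 pos [ 0.4458 -0.0695  0.1798] open 0.0609 F [ 0.1  0.4 -0.2]
tool shift mm [ 0.5 -0.2  0.8] turn [-0.002  0.005 -0.   ] q [-0.32 -0.11  2.18 -0.    1.07 -1.89]
```

```bash
python3 -m crank '[[0,0,0,0,0,-12,0.4],[0,0,0,0,0,-30,0.4],[0,0,0,0,0,-30,0.4],[0,0,0,0,10,-25,0.4],[0,0,0,-3,30,0,0.4],[0,0,0,-3,38,0,0.4],[0,0,0,-3,38,0,0.4],[0,0,0,-3,38,0,0.4]]'
python3 go.py .4744 .3176 .27
```

```text
t: 18.68
tool_pos: [0.4554, 0.0851, 0.2768]
tool_rot: [-0.022, -3.138, 0.002]
contact_force: [1.6, 0.3, -3.4]
opening: 0.0611
t 18.68 pos [0.4554 0.0851 0.2768] open 0.0611 F [ 1.6  0.3 -3.4]
tool shift mm [-15.8 232.8   6.4] turn [-0.001 -0.003 -0.014] q [ 0.02 -0.23  2.1  -0.    1.28 -1.53]
```

```bash
python3 -m crank '[[0,0,-0.014,-3,38,0,0.4],[0,0,0,-3,38,0,0.4],[0,0,0,-3,38,0,0.4],[0,0,0,-3,38,0,0.4],[0,0,0,-2,30,0,0.4],[0,0,0,-1,14,8,0.4],[0,0,0,0,4,8,0.4],[0,0,0,0,0,0,0.4]]'
python3 go.py .4744 .3176 .22
```

```text
t: 19.35
tool_pos: [0.466, 0.3011, 0.2549]
tool_rot: [0.016, -3.134, 0.004]
contact_force: [-0.6, -0.1, -2.5]
opening: 0.061
t 19.35 pos [0.466  0.3011 0.2549] open 0.061 F [-0.6 -0.1 -2.5]
tool shift mm [-8.8 16.5 34.8] turn [-0.002 -0.008  0.01 ] q [ 0.44  0.03  1.9   0.    1.22 -1.14]
```

```bash
python3 -m crank '[[0,-0.008,0.01,-9,16,5,0.4],[0,0,0,-2,4,12,0.4],[0,0,0,0,0,12,0.4],[0,0,0,0,0,0,0.4],[0,0,0,0,0,0,0.4]]'
python3 go.py .4744 .3176 .185
```

```text
t: 19.77
tool_pos: [0.4758, 0.3168, 0.2201]
tool_rot: [-0.004, -3.135, 0.013]
contact_force: [-0.8, 0.4, -1.8]
opening: 0.061
t 19.77 pos [0.4758 0.3168 0.2201] open 0.061 F [-0.8  0.4 -1.8]
tool shift mm [ 1.2  1.1 35.1] turn [-0.009 -0.007 -0.003] q [ 0.46  0.12  1.87 -0.    1.16 -1.11]
```

```bash
python3 -m crank '[[-0.009,-0.007,-0.003,1.2,1,10,0.4],[0,0,0,0,0,10,0.4],[0,0,0,0,0,8,0.4],[0,0,0,0,0,0,0.4],[0,0,0,0,0,0,0.4]]'
python3 go.py .4744 .3176 .185
```

```text
t: 20.18
tool_pos: [0.4743, 0.314, 0.1902]
tool_rot: [-0.005, -3.14, 0.003]
contact_force: [-1.1, -0.0, -2.0]
opening: 0.0609
t 20.18 pos [0.4743 0.314  0.1902] open 0.0609 F [-1.1 -0.  -2. ]
tool shift mm [-0.1  3.6  5.2] turn [-0.002 -0.002 -0.003] q [ 0.45  0.15  1.89 -0.    1.1  -1.11]
```

```bash
python3 -m crank '[[0,0,0,0,3.6,2,0.4],[0,0,0,0,0.5,2,0.4],[0,0,0,0,0,1,0.4],[0,0,0,0,0,0,0.4]]'
python3 go.py .4744 .3176 .184
```

```text
t: 20.52
tool_pos: [0.475, 0.3186, 0.186]
tool_rot: [-0.006, -3.141, 0.002]
contact_force: [0.0, -0.3, -2.9]
opening: 0.0609
t 20.52 pos [0.475  0.3186 0.186 ] open 0.0609 F [ 0.  -0.3 -2.9]
tool shift mm [ 0.6 -1.   2. ] turn [-0.001 -0.    -0.004] q [ 0.46  0.17  1.88 -0.    1.09 -1.11]
```

```bash
python3 -m crank '[[0,0,0,0.6,-1,1.5,0.4],[0,0,0,0,0,1,0.4],[0,0,0,0,0,0,0.4],[0,0,0,0,0,0,0.4]]'
python3 go.py .4744 .3176 .184
```

```text
t: 20.85
tool_pos: [0.4746, 0.3179, 0.1841]
tool_rot: [0.005, 3.141, -0.001]
contact_force: [-0.2, 0.7, -2.3]
opening: 0.0609
t 20.85 pos [0.4746 0.3179 0.1841] open 0.0609 F [-0.2  0.7 -2.3]
tool shift mm [ 0.2 -0.3  0.1] turn [-0.     0.001 -0.003] q [ 0.46  0.17  1.89 -0.    1.09 -1.11]
```

```bash
python3 -m crank '[[0,0,0,0,0,0.8,0.4],[0,0,0,0,0,0,0.4],[0,0,0,0,0,0,-0.8],[0,0,0,0,0,0,-0.8],[0,0,0,0,0,0,-0.8],[0,0,0,0,0,0,-0.8]]'
python3 go.py .6653 .079 .3
python3 -m crank '[[0,0,0,0,0,-15,-0.8],[0,0,0,0,0,-35,-1],[0,0,0,0,0,-35,-1],[0,0,0,-15,-18,-25,-1],[0,0,0,-25,-31,0,-1],[0,0,0,-25,-31,0,-1],[0,0,0,-25,-31,0,-1],[0,0,0,-25,-31,0,-1]]'
python3 go.py .6653 .079 .25
python3 - <<'E'
from h import *
for n in ("side","top"):
    p=eyes.get_image(n); g=(.4744,.3176)
    m=best("ring_brass",p,g)
    if m is not None: print(n,ringfit(p,m,RING,g,.004))
    q=proj(p,[[.4875,.3,.03]])[0].astype(int)
    cv2.imwrite(f"pics/{n}6.png",cv2.resize(p["image"][q[1]-60:q[1]+60,q[0]-80:q[0]+80,::-1],None,fx=4,fy=4))
E
```

```text
t: 21.35
tool_pos: [0.4759, 0.3185, 0.1857]
tool_rot: [0.005, 3.137, 0.002]
contact_force: [0.1, 0.3, 0.6]
opening: 0.0767
t 21.35 pos [0.4759 0.3185 0.1857] open 0.0767 F [0.1 0.3 0.6]
tool shift mm [-190.7 -238.8 -113.7] turn [ 0.001  0.005 -0.003] q [ 0.46  0.17  1.88 -0.    1.09 -1.11]
t: 22.02
tool_pos: [0.5906, 0.1772, 0.3032]
tool_rot: [-0.016, 3.134, 0.004]
contact_force: [-0.2, 0.7, 0.5]
opening: 0.0852
t 22.02 pos [0.5906 0.1772 0.3032] open 0.0852 F [-0.2  0.7  0.5]
tool shift mm [-73.3 -99.1  53.6] turn [0.003 0.008 0.01 ] q [ 0.17  0.11  1.72  0.    1.3  -1.41]
side (array([0.4739, 0.3205]), np.float64(0.85))
```

View pics/top6.png

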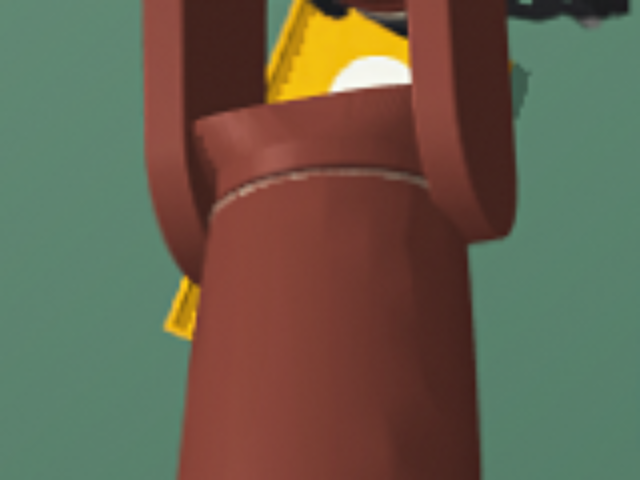

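The arm blocks the top view here. The side fit puts the ring within 2 mm of the pad, and I'll recheck once the arm has moved. Next is the steel bush.

```bash
python3 -m crank '[[0,0.008,0.01,-27,-36,10,-1],[0,0,0,-24,-33,10,-1],[0,0,0,-16,-20,10,-1],[0,0,0,-2,-3,5,-1],[0,0,0,0,0,0,-1],[0,0,0,0,0,0,-1]]'
python3 go.py .6653 .079 .25
python3 - <<'E'
from h import *
for n in ("top",):
    p=eyes.get_image(n); g=(.4744,.3176)
    m=best("ring_brass",p,g)
    if m is not None: print(n,ringfit(p,m,RING,g,.004))
    q=proj(p,[[.4875,.3,.03]])[0].astype(int)
    cv2.imwrite(f"pics/{n}7.png",cv2.resize(p["image"][q[1]-60:q[1]+60,q[0]-80:q[0]+80,::-1],None,fx=4,fy=4))
E
```

```text
t: 22.72
tool_pos: [0.6542, 0.0959, 0.2659]
tool_rot: [0.013, -3.136, -0.009]
contact_force: [-0.1, 0.3, 0.6]
opening: 0.0854
t 22.72 pos [0.6542 0.0959 0.2659] open 0.0854 F [-0.1  0.3  0.6]
tool shift mm [-11.  -17.1  15.8] turn [ 0.006 -0.006  0.008] q [ 0.03  0.25  1.63  0.01  1.26 -1.55]
top (array([0.4768, 0.3178]), np.float64(0.88))
```

View pics/top7.png

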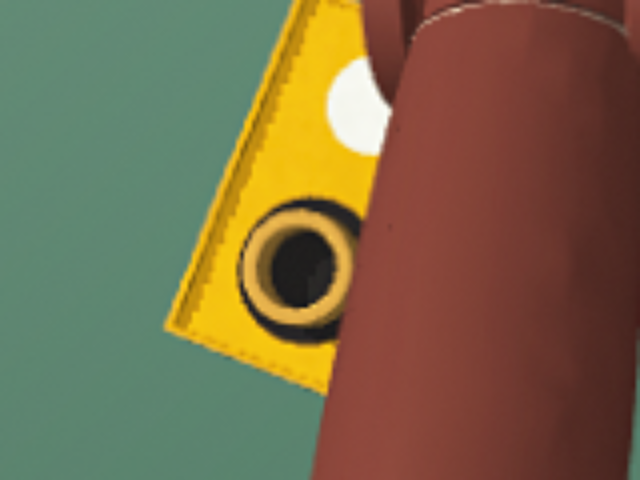

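```bash
python3 -m crank '[[0.006,-0.006,0.008,-11,-17,5,-1],[0,0,0,-2,-4,10,-1],[0,0,0,0,0,2,-1],[0,0,0,0,0,0,-1],[0,0,0,0,0,0,-1]]'
python3 go.py .6653 .079 .214
python3 - <<'E'
from h import *
p=eyes.get_image("top"); hsv=cv2.cvtColor(p["image"],cv2.COLOR_RGB2HSV)
q=proj(p,[[.4875,.3,.03]])[0].astype(int)
cv2.imwrite("pics/top8.png",cv2.resize(p["image"][q[1]-60:q[1]+60,q[0]-80:q[0]+80,::-1],None,fx=4,fy=4))
m=best("ring_brass",p,(.4744,.3176)); print(ringfit(p,m,RING,(.4744,.3176),.004))
p=eyes.get_image("side"); q=proj(p,[[.66,.08,.03]])[0].astype(int)
cv2.imwrite("pics/side8.png",cv2.resize(p["image"][q[1]-60:q[1]+60,q[0]-80:q[0]+80,::-1],None,fx=4,fy=4))
E
```

```text
t: 23.23
tool_pos: [0.6665, 0.0787, 0.2499]
tool_rot: [-0.01, 3.138, 0.001]
contact_force: [-0.7, 0.7, -0.4]
opening: 0.0856
t 23.23 pos [0.6665 0.0787 0.2499] open 0.0856 F [-0.7  0.7 -0.4]
tool shift mm [ 1.3  0.3 35.9] turn [0.    0.003 0.006] q [ 0.01  0.29  1.62  0.    1.23 -1.57]
(array([0.4765, 0.3171]), np.float64(0.96))
```

View pics/top8.png

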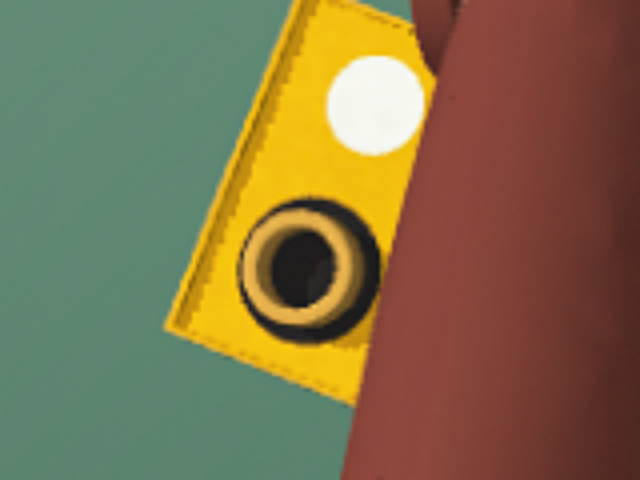

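View pics/side8.png

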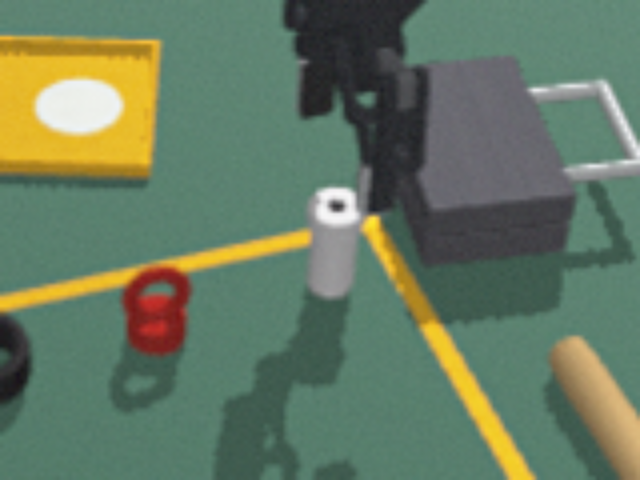

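The top view shows the brass ring's base centred on the pad (fit within 1.5 mm). The side view shows the steel bush between the fingers, with the mould clear of the gripper. Descending.

```bash
python3 -m crank '[[0,0,0.006,1,0,10,-1],[0,0,0,0,0,12,-1],[0,0,0,0,0,8,-1],[0,0,0,0,0,2,-1],[0,0,0,0,0,0,-1],[0,0,0,0,0,0,-1]]'
python3 go.py .6653 .079 .214
```

```text
t: 23.88
tool_pos: [0.6651, 0.0791, 0.2144]
tool_rot: [-0.0, 3.138, 0.001]
contact_force: [-0.3, -0.3, 0.9]
opening: 0.0855
t 23.88 pos [0.6651 0.0791 0.2144] open 0.0855 F [-0.3 -0.3  0.9]
tool shift mm [-0.2 -0.1  0.4] turn [0.    0.003 0.   ] q [ 0.01  0.33  1.63  0.    1.18 -1.56]
```

```bash
python3 -m crank '[[0,0,0,0,0,0.4,-0.5],[0,0,0,0,0,0,0],[0,0,0,0,0,0,0.6],[0,0,0,0,0,0,0.6],[0,0,0,0,0,0,0.6],[0,0,0,0,0,0,0.6],[0,0,0,0,0,0,0.6],[0,0,0,0,0,0,0.6]]' 60
python3 go.py .6653 .079 .214
python3 - <<'E'
from h import *
p=eyes.get_image("side"); q=proj(p,[[.66,.08,.03]])[0].astype(int)
cv2.imwrite("pics/side9.png",cv2.resize(p["image"][q[1]-60:q[1]+60,q[0]-80:q[0]+80,::-1],None,fx=4,fy=4))
E
```

```text
t: 24.55
tool_pos: [0.6655, 0.079, 0.2149]
tool_rot: [-0.0, 3.137, 0.001]
contact_force: [1.3, -0.1, -0.7]
opening: 0.0311
t 24.55 pos [0.6655 0.079  0.2149] open 0.0311 F [ 1.3 -0.1 -0.7]
tool shift mm [ 0.2 -0.   0.9] turn [0.    0.005 0.   ] q [ 0.01  0.33  1.63  0.    1.18 -1.56]
```

View pics/side9.png

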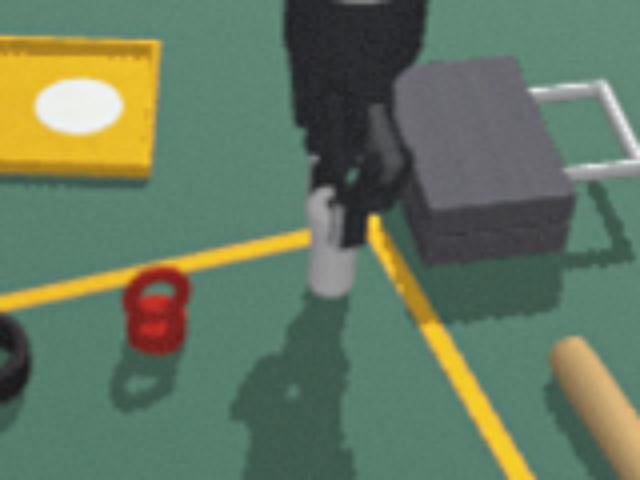

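The fingers hold the steel bush by its head and it is still upright. Lifting.

```bash
python3 -m crank '[[0,0,0,0,0,-12,0.6],[0,0,0,0,0,-25,0.6],[0,0,0,0,0,-25,0.6],[0,0,0,10,12,-10,0.6],[0,0,0,25,31,0,0.6],[0,0,0,25,31,0,0.6],[0,0,0,25,31,0,0.6],[0,0,0,25,31,0,0.6]]'
python3 go.py .4746 .3179 .28
```

```text
t: 25.27
tool_pos: [0.5553, 0.2133, 0.2932]
tool_rot: [0.019, 3.136, -0.0]
contact_force: [0.5, 1.4, -1.8]
opening: 0.0309
t 25.27 pos [0.5553 0.2133 0.2932] open 0.0309 F [ 0.5  1.4 -1.8]
tool shift mm [ 82.  103.6  12.7] turn [-0.     0.006 -0.012] q [ 0.24  0.07  1.78 -0.    1.28 -1.32]
```

```bash
python3 -m crank '[[0,0,-0.012,25,32,0,0.6],[0,0,0,25,31,3,0.6],[0,0,0,16,20,3,0.6],[0,0,0,5,7,3,0.6],[0,0,0,0,0,0,0.6],[0,0,0,0,0,0,0.6]]'
python3 go.py .4746 .3179 .255
```

```text
t: 25.77
tool_pos: [0.4753, 0.3116, 0.2872]
tool_rot: [-0.014, 3.135, 0.004]
contact_force: [0.9, 0.1, -2.2]
opening: 0.0306
t 25.77 pos [0.4753 0.3116 0.2872] open 0.0306 F [ 0.9  0.1 -2.2]
tool shift mm [ 0.9  6.2 32.2] turn [0.002 0.006 0.009] q [ 0.45  0.02  1.85 -0.    1.27 -1.13]
```

```bash
python3 -m crank '[[0,0.006,0.009,0,6,10,0.6],[0,0,0,0,1,10,0.6],[0,0,0,0,0,8,0.6],[0,0,0,0,0,0,0.6],[0,0,0,0,0,0,0.6]]'
python3 go.py .4746 .3179 .255
python3 - <<'E'
from h import *
p=eyes.get_image("side"); q=proj(p,[[.4875,.3,.03]])[0].astype(int)
cv2.imwrite("pics/side10.png",cv2.resize(p["image"][q[1]-60:q[1]+60,q[0]-80:q[0]+80,::-1],None,fx=4,fy=4))
print(q-[80,60])
z=ctrl.get_obs()["tool_pos"]; b=z[2]-.2149
c=proj(p,ringpts(.4746,.3179,[(0,b),(.0,.026)])); print(b,(c[[0,48]]-(q-[80,60]))*4)
E
```

```text
t: 26.18
tool_pos: [0.4791, 0.3156, 0.2564]
tool_rot: [0.012, 3.141, 0.002]
contact_force: [1.1, 0.4, -2.3]
opening: 0.0308
t 26.18 pos [0.4791 0.3156 0.2564] open 0.0308 F [ 1.1  0.4 -2.3]
tool shift mm [4.6 2.3 1.4] turn [ 0.001  0.001 -0.008] q [ 0.45  0.07  1.85  0.    1.22 -1.11]
[197  65]
0.04115912339948488 [[293.48204468 215.68046429]
 [295.72273704 235.45787074]]
```

View pics/side10.png

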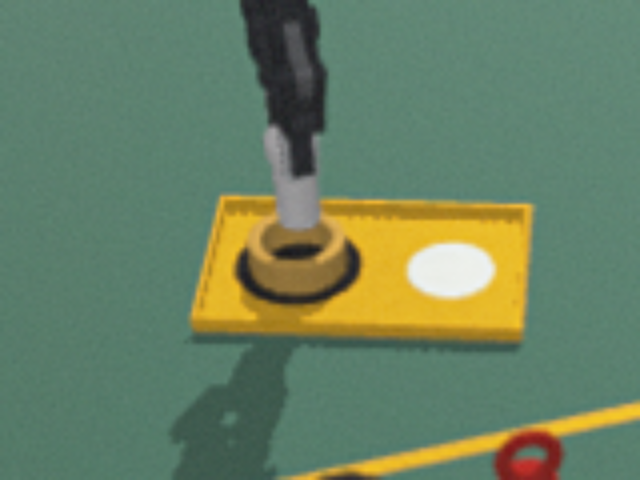

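The bush is just above the ring and about 4 mm to the right of the target, which agrees with the pose readout. I'll correct that and lower.

```bash
python3 -m crank '[[0,0,-0.008,4.5,2.5,1,0.6],[0,0,0,1,0.5,1,0.6],[0,0,0,0,0,0,0.6],[0,0,0,0,0,0,0.6]]'
python3 go.py .4746 .3179 .219
```

```text
t: 26.57
tool_pos: [0.4737, 0.3181, 0.2542]
tool_rot: [0.001, 3.141, 0.001]
contact_force: [0.0, -0.3, -2.8]
opening: 0.0307
t 26.57 pos [0.4737 0.3181 0.2542] open 0.0307 F [ 0.  -0.3 -2.8]
tool shift mm [-0.9 -0.2 35.2] turn [ 0.001  0.    -0.001] q [ 0.46  0.07  1.86  0.    1.21 -1.11]
```

```bash
python3 -m crank '[[0,0,0,-1,0,10,0.6],[0,0,0,0,0,10,0.6],[0,0,0,0,0,8,0.6],[0,0,0,0,0,2,0.6],[0,0,0,0,0,0,0.6],[0,0,0,0,0,0,0.6]]'
python3 go.py .4746 .3179 .219
```

```text
t: 27.07
tool_pos: [0.4745, 0.3183, 0.2207]
tool_rot: [-0.0, 3.141, 0.001]
contact_force: [-0.2, -0.3, -2.4]
opening: 0.0306
t 27.07 pos [0.4745 0.3183 0.2207] open 0.0306 F [-0.2 -0.3 -2.4]
tool shift mm [-0.1 -0.4  1.7] turn [0.001 0.    0.   ] q [ 0.46  0.11  1.88  0.    1.15 -1.11]
```

```bash
python3 -m crank '[[0,0,0,0,0,1.7,0.6],[0,0,0,0,0,1,0.6],[0,0,0,0,0,0,0.6],[0,0,0,0,0,0,0],[0,0,0,0,0,0,-0.5],[0,0,0,0,0,0,-0.7],[0,0,0,0,0,0,-0.8],[0,0,0,0,0,0,-0.8]]'
python3 go.py .4746 .3179 .219
```

```text
t: 27.73
tool_pos: [0.4765, 0.3192, 0.222]
tool_rot: [0.0, 3.134, 0.006]
contact_force: [-0.5, -0.3, -0.3]
opening: 0.0771
t 27.73 pos [0.4765 0.3192 0.222 ] open 0.0771 F [-0.5 -0.3 -0.3]
tool shift mm [ 1.9 -1.3  3. ] turn [ 0.004  0.007 -0.   ] q [ 0.46  0.11  1.87  0.    1.15 -1.11]
```

```bash
python3 -m crank '[[0,0,0,0,0,-12,-0.8],[0,0,0,0,0,-30,-1],[0,0,0,0,0,-30,-1],[0,0,0,-4,-15,-10,-1],[0,0,0,-10,-35,0,-1],[0,0,0,-10,-35,0,-1],[0,0,0,-10,-35,0,-1],[0,0,0,-10,-35,0,-1]]'
python3 go.py .5525 .0684 .26
python3 - <<'E'
from h import *
for n in ("side","top"):
    p=eyes.get_image(n); g=(.4744,.3176)
    for k,M in (("bush_steel",BUSH),("ring_brass",RING)):
        m=best(k,p,g)
        if m is not None: print(n,k,ringfit(p,m,M,g,.004))
    q=proj(p,[[.4875,.3,.03]])[0].astype(int)
    cv2.imwrite(f"pics/{n}11.png",cv2.resize(p["image"][q[1]-60:q[1]+60,q[0]-80:q[0]+80,::-1],None,fx=4,fy=4))
E
```

```text
t: 28.4
tool_pos: [0.5203, 0.1647, 0.3159]
tool_rot: [-0.02, 3.127, 0.011]
contact_force: [-0.0, 0.2, -0.7]
opening: 0.0855
t 28.40 pos [0.5203 0.1647 0.3159] open 0.0855 F [-0.   0.2 -0.7]
tool shift mm [-30.2 -97.1  55.7] turn [0.007 0.014 0.013] q [ 0.17 -0.07  1.89  0.    1.31 -1.42]
side ring_brass (array([0.4717, 0.3094]), np.float64(0.6))
top bush_steel (array([0.4756, 0.3079]), np.float64(0.59))
top ring_brass (array([0.4863, 0.3008]), np.float64(0.31))
```

View pics/side11.png

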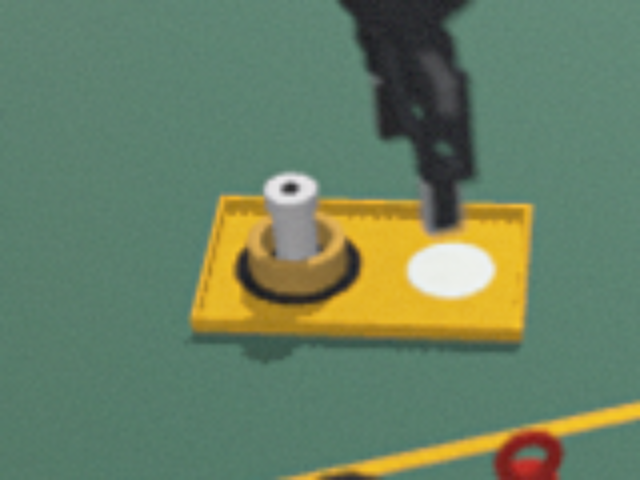

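View pics/top11.png

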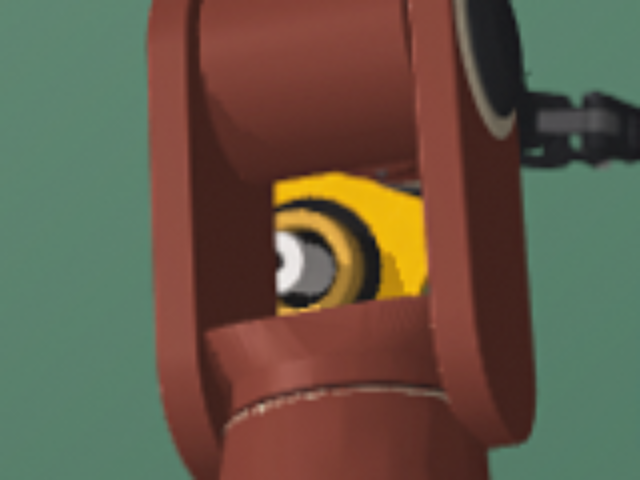

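The steel bush stands upright in the brass ring on the pad (side crop 295,220). The last part is the red eye.

```bash
python3 -m crank '[[0.007,0.014,0.013,-10,-35,5,-1],[0,0,0,-10,-33,10,-1],[0,0,0,-6,-20,12,-1],[0,0,0,-2,-6,10,-1],[0,0,0,0,0,0,-1],[0,0,0,0,0,0,-1]]'
python3 go.py .5525 .0684 .24
```

```text
t: 29.2
tool_pos: [0.5483, 0.0788, 0.2771]
tool_rot: [0.022, -3.14, -0.004]
contact_force: [-0.1, 0.6, 0.6]
opening: 0.0856
t 29.20 pos [0.5483 0.0788 0.2771] open 0.0856 F [-0.1  0.6  0.6]
tool shift mm [ -4.2 -10.5  37. ] turn [ 0.002 -0.001  0.014] q [ 0.01 -0.    1.89  0.    1.25 -1.58]
```

```bash
python3 -m crank '[[0,0,0.014,-4,-10,8,-1],[0,0,0,-1,-3,14,-1],[0,0,0,0,0,12,-1],[0,0,0,0,0,0,-1],[0,0,0,0,0,0,-1]]'
python3 go.py .5525 .0684 .201
python3 - <<'E'
from h import *
for n in ("side","top"):
    p=eyes.get_image(n); q=proj(p,[[.5525,.0684,.03]])[0].astype(int)
    cv2.imwrite(f"pics/{n}12.png",cv2.resize(p["image"][q[1]-60:q[1]+60,q[0]-80:q[0]+80,::-1],None,fx=4,fy=4))
E
```

```text
t: 29.62
tool_pos: [0.5537, 0.0699, 0.2424]
tool_rot: [-0.008, 3.141, 0.005]
contact_force: [0.1, 0.4, 0.2]
opening: 0.0854
t 29.62 pos [0.5537 0.0699 0.2424] open 0.0854 F [0.1 0.4 0.2]
tool shift mm [ 1.2 -1.7 41.4] turn [0.003 0.001 0.005] q [-0.01  0.05  1.9   0.    1.19 -1.59]
```

View pics/side12.png

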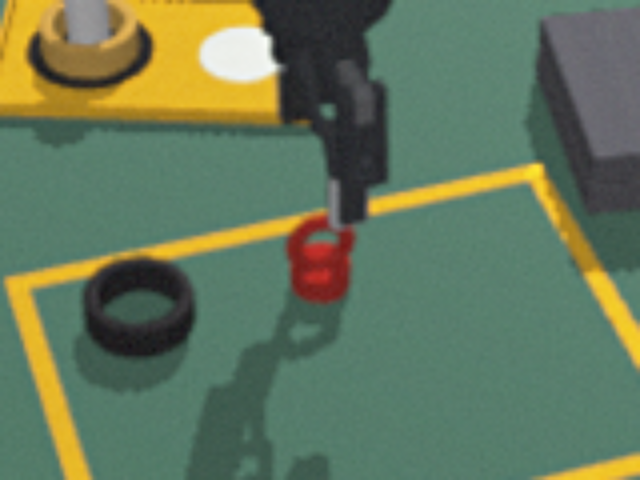

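The red eye (crop 320,260) is under the gripper and its loop runs roughly along x. Descending.

```bash
python3 -m crank '[[0,0,0.005,1,-2,10,-1],[0,0,0,0,0,12,-1],[0,0,0,0,0,12,-1],[0,0,0,0,0,4,-1],[0,0,0,0,0,0,-1],[0,0,0,0,0,0,-1]]'
python3 go.py .5525 .0684 .201
```

```text
t: 30.22
tool_pos: [0.5529, 0.0682, 0.2019]
tool_rot: [-0.0, 3.138, 0.005]
contact_force: [-0.5, -0.1, 0.5]
opening: 0.0852
t 30.22 pos [0.5529 0.0682 0.2019] open 0.0852 F [-0.5 -0.1  0.5]
tool shift mm [0.4 0.2 0.9] turn [0.003 0.003 0.   ] q [-0.01  0.11  1.92  0.    1.11 -1.58]
```

```bash
python3 -m crank '[[0,0,0,0.4,0,0.8,-0.3],[0,0,0,0,0,0,0.3],[0,0,0,0,0,0,0.7],[0,0,0,0,0,0,1],[0,0,0,0,0,0,1],[0,0,0,0,0,0,1],[0,0,0,0,0,0,1],[0,0,0,0,0,0,1]]' 60
python3 go.py .5525 .0684 .201
```

```text
t: 30.88
tool_pos: [0.5531, 0.0681, 0.2023]
tool_rot: [-0.0, 3.136, 0.005]
contact_force: [0.4, -0.1, -1.5]
opening: 0.0081
t 30.88 pos [0.5531 0.0681 0.2023] open 0.0081 F [ 0.4 -0.1 -1.5]
tool shift mm [0.6 0.3 1.3] turn [0.003 0.006 0.   ] q [-0.01  0.11  1.92  0.    1.11 -1.58]
```

```bash
python3 -m crank '[[0,0,0,0,0,-12,1],[0,0,0,0,0,-25,1],[0,0,0,0,0,-25,1],[0,0,0,0,15,-10,1],[0,0,0,-3,35,0,1],[0,0,0,-3,35,0,1],[0,0,0,-3,35,0,1],[0,0,0,-2,30,0,1]]'
python3 go.py .568 .2828 .27
```

```text
t: 31.55
tool_pos: [0.5632, 0.2178, 0.2812]
tool_rot: [0.017, 3.139, 0.004]
contact_force: [-0.1, -0.2, -1.7]
opening: 0.0079
t 31.55 pos [0.5632 0.2178 0.2812] open 0.0079 F [-0.1 -0.2 -1.7]
tool shift mm [-4.1 65.1 11.4] turn [ 0.002  0.002 -0.011] q [ 0.25  0.11  1.77  0.    1.26 -1.32]
```

```bash
python3 -m crank '[[0,0,0,-3,30,0,1],[0,0,0,0,15,0,1],[0,0,0,0,0,0,1],[0,0,0,0,0,0,1]]'
python3 go.py .568 .2828 .25
```

```text
t: 31.88
tool_pos: [0.5655, 0.2709, 0.2841]
tool_rot: [0.005, 3.138, 0.007]
contact_force: [0.6, -0.2, -2.0]
opening: 0.0079
t 31.88 pos [0.5655 0.2709 0.2841] open 0.0079 F [ 0.6 -0.2 -2. ]
tool shift mm [-2.4 11.8 34.2] turn [ 0.005  0.003 -0.003] q [ 0.33  0.16  1.71  0.    1.27 -1.24]
```

```bash
python3 -m crank '[[0,0,0,-2,12,8,1],[0,0,0,-1,2,12,1],[0,0,0,0,0,12,1],[0,0,0,0,0,0,1],[0,0,0,0,0,0,1]]'
python3 go.py .568 .2828 .2065
python3 - <<'E'
from h import *
p=eyes.get_image("side"); q=proj(p,[[.53,.3,.03]])[0].astype(int)
cv2.imwrite("pics/side13.png",cv2.resize(p["image"][q[1]-60:q[1]+60,q[0]-80:q[0]+80,::-1],None,fx=4,fy=4))
E
```

```text
t: 32.3
tool_pos: [0.5687, 0.2827, 0.2485]
tool_rot: [0.01, 3.141, 0.004]
contact_force: [0.5, -0.3, -1.6]
opening: 0.0082
t 32.30 pos [0.5687 0.2827 0.2485] open 0.0082 F [ 0.5 -0.3 -1.6]
tool shift mm [ 0.8 -0.  42. ] turn [ 0.003  0.001 -0.007] q [ 0.34  0.22  1.71  0.    1.22 -1.22]
```

View pics/side13.png

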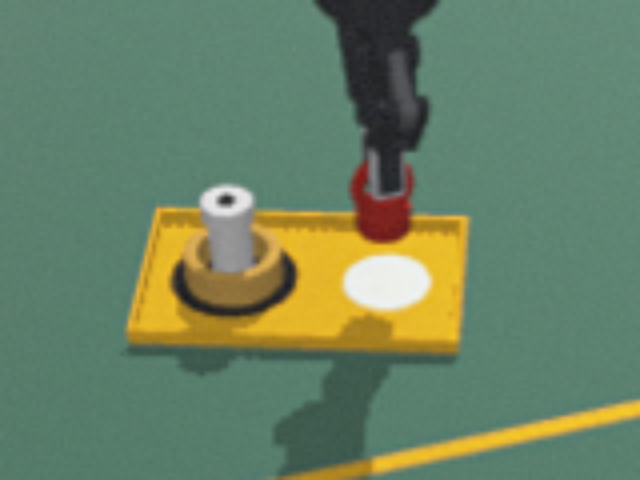

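The eye hangs upright, straight above the white spot (385,280). The bush and ring are undisturbed. Lowering.

```bash
python3 -m crank '[[0,0,-0.007,0.8,0,10,1],[0,0,0,0,0,12,1],[0,0,0,0,0,10,1],[0,0,0,0,0,4,1],[0,0,0,0,0,0,1],[0,0,0,0,0,0,1]]'
python3 go.py .568 .2828 .2065
```

```text
t: 32.85
tool_pos: [0.5675, 0.2809, 0.2072]
tool_rot: [-0.002, -3.14, -0.002]
contact_force: [0.2, -0.5, -1.8]
opening: 0.0082
t 32.85 pos [0.5675 0.2809 0.2072] open 0.0082 F [ 0.2 -0.5 -1.8]
tool shift mm [-0.5  1.9  0.7] turn [ 0.001 -0.002 -0.001] q [ 0.34  0.26  1.73  0.    1.15 -1.23]
```

```bash
python3 -m crank '[[0,0,0,-0.5,2,0,1],[0,0,0,0,0,0.8,1],[0,0,0,0,0,0.8,1],[0,0,0,0,0,0,1],[0,0,0,0,0,0,1]]'
python3 go.py .568 .2828 .2065
```

```text
t: 33.27
tool_pos: [0.5687, 0.2836, 0.2072]
tool_rot: [0.001, 3.141, 0.003]
contact_force: [-0.5, -0.2, -1.3]
opening: 0.0082
t 33.27 pos [0.5687 0.2836 0.2072] open 0.0082 F [-0.5 -0.2 -1.3]
tool shift mm [ 0.7 -0.8  0.7] turn [ 0.002  0.001 -0.001] q [ 0.35  0.27  1.72  0.    1.15 -1.23]
```

```bash
python3 -m crank '[[0,0,0,0.5,-0.7,1.2,1],[0,0,0,0,0,0.5,1],[0,0,0,0,0,0,1]]'
python3 go.py .568 .2828 .2065
```

```text
t: 33.52
tool_pos: [0.5686, 0.283, 0.2064]
tool_rot: [0.001, 3.139, 0.004]
contact_force: [-0.8, -0.4, -2.6]
opening: 0.0079
t 33.52 pos [0.5686 0.283  0.2064] open 0.0079 F [-0.8 -0.4 -2.6]
tool shift mm [ 0.6 -0.2 -0.1] turn [ 0.003  0.003 -0.001] q [ 0.34  0.27  1.72  0.    1.15 -1.23]
```

```bash
python3 -m crank '[[0,0,0,0,0,0.8,1],[0,0,0,0,0,0,1],[0,0,0,0,0,0,0.5],[0,0,0,0,0,0,0],[0,0,0,0,0,0,-0.3],[0,0,0,0,0,0,-0.3],[0,0,0,0,0,0,-0.3],[0,0,0,0,0,-1,-0.3]]'
python3 go.py .568 .2828 .3
```

```text
t: 34.18
tool_pos: [0.5697, 0.2834, 0.209]
tool_rot: [0.001, 3.135, 0.007]
contact_force: [0.2, 0.1, -0.2]
opening: 0.0558
t 34.18 pos [0.5697 0.2834 0.209 ] open 0.0558 F [ 0.2  0.1 -0.2]
tool shift mm [  1.1  -0.2 -91. ] turn [ 0.004  0.007 -0.001] q [ 0.34  0.27  1.72  0.    1.15 -1.23]
```

```bash
python3 -m crank '[[0,0,0,0,0,-12,-0.3],[0,0,0,0,0,-25,-0.3],[0,0,0,0,0,-35,-0.3],[0,0,0,0,0,-35,-0.3],[0,0,0,10,-35,0,-0.3],[0,0,0,10,-38,0,-0.3],[0,0,0,10,-38,0,-0.3],[0,0,0,10,-38,0,-0.3]]'
python3 -m crank '[[0,0,0,10,-38,0,-0.3],[0,0,0,10,-38,0,-0.3],[0,0,0,5,-20,0,-0.3],[0,0,0,0,0,0,-0.3],[0,0,0,0,0,0,-0.3]]'
python3 - <<'E'
from h import *
for n in ("side","top"):
    p=eyes.get_image(n); cv2.imwrite(f"pics/{n}14.png",p["image"][:,:,::-1])
    for k,M,g in (("bush_steel",BUSH,(.4744,.3176)),("ring_brass",RING,(.4744,.3176)),("bush_brass",BUSH,(.4875,-.3006)),("ring_steel",RING,(.4875,-.3006))):
        m=best(k,p,g)
        if m is not None: print(n,k,ringfit(p,m,M,g,.004))
    m=best("eye_red",p,(.568,.283))
    if m is not None: print(n,"eye",eyefit([p],[m],(.568,.283),.004))
    q=proj(p,[[.53,.3,.03]])[0].astype(int)
    cv2.imwrite(f"pics/{n}15.png",cv2.resize(p["image"][q[1]-60:q[1]+60,max(0,q[0]-80):q[0]+80,::-1],None,fx=4,fy=4))
E
```

```text
t: 34.85
tool_pos: [0.5291, 0.1352, 0.3284]
tool_rot: [-0.016, 3.126, 0.01]
contact_force: [1.1, -0.4, 0.4]
opening: 0.056
t: 35.27
tool_pos: [0.5017, 0.0297, 0.3344]
tool_rot: [-0.006, 3.117, 0.006]
contact_force: [0.4, 0.3, -0.1]
opening: 0.0555
side bush_steel (array([0.4743, 0.3246]), np.float64(0.8))
side ring_brass (array([0.4717, 0.3099]), np.float64(0.71))
side bush_brass (array([ 0.4873, -0.3012]), np.float64(0.83))
side ring_steel (array([ 0.4812, -0.3093]), np.float64(0.52))
top bush_steel (array([0.4764, 0.3154]), np.float64(0.96))
top ring_brass (array([0.4749, 0.3108]), np.float64(0.41))
top bush_brass (array([ 0.4902, -0.3031]), np.float64(0.76))
top ring_steel (array([ 0.488 , -0.3014]), np.float64(0.97))
top eye (array([ 0.56711803,  0.28112968, -0.00325306]), np.float64(0.10990646258503402))
```

View pics/side14.png

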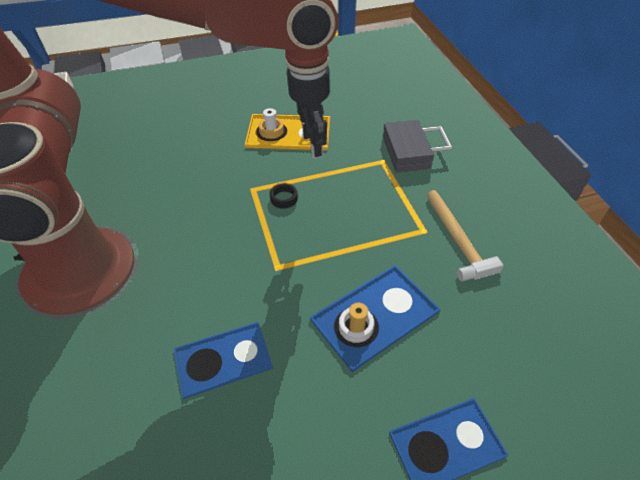

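View pics/top15.png

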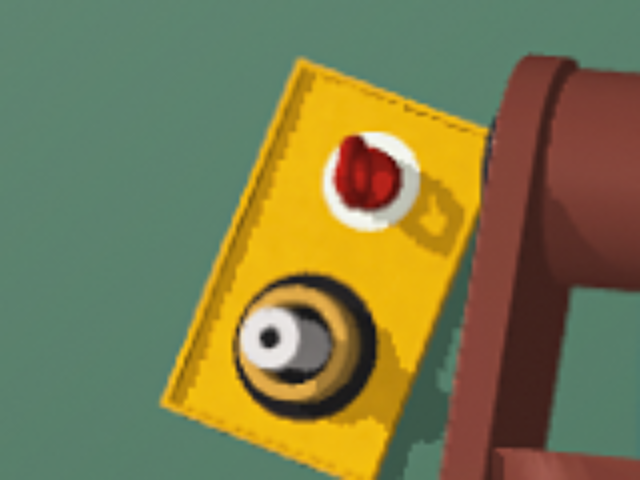

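View pics/side15.png

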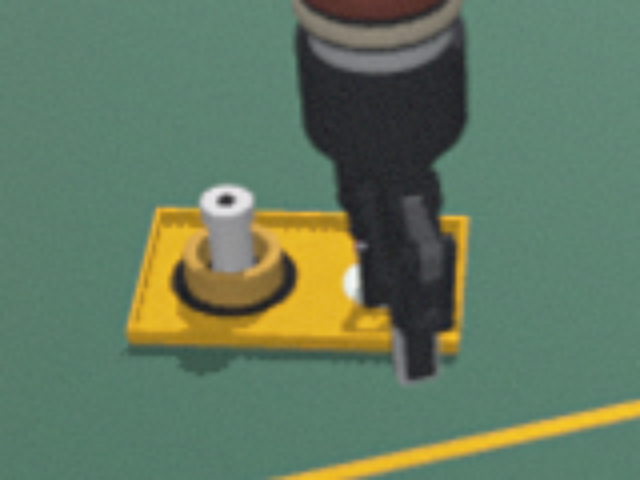

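The top view shows the eye standing on the white spot and the steel bush inside the brass ring. The gripper hides the eye from the side camera, so I'll move away for one last look.

```bash
python3 -m crank '[[0,0,0,0,-38,-10,-0.3],[0,0,0,0,-38,-10,-0.3],[0,0,0,0,-38,-10,-0.3],[0,0,0,0,-30,0,-0.3],[0,0,0,0,0,0,-0.3],[0,0,0,0,0,0,-0.3],[0,0,0,0,0,0,-0.3]]'
python3 - <<'E'
from h import *
p=eyes.get_image("side"); m=best("eye_red",p,(.568,.283))
if m is not None: print("eye",eyefit([p],[m],(.568,.283),.004))
q=proj(p,[[.53,.3,.03]])[0].astype(int)
cv2.imwrite("pics/side16.png",cv2.resize(p["image"][q[1]-60:q[1]+60,q[0]-80:q[0]+80,::-1],None,fx=4,fy=4))
print(ctrl.get_obs()["dq"].round(3))
E
```

```text
t: 36.45
tool_pos: [0.5026, -0.1168, 0.3631]
tool_rot: [-0.02, 3.119, 0.006]
contact_force: [0.7, -1.1, -0.9]
opening: 0.0553
eye (array([0.55659743, 0.28445889, 1.32606252]), np.float64(0.9134174311926605))
[ 0.011 -0.002  0.004  0.002  0.002 -0.002]
```

View pics/side16.png

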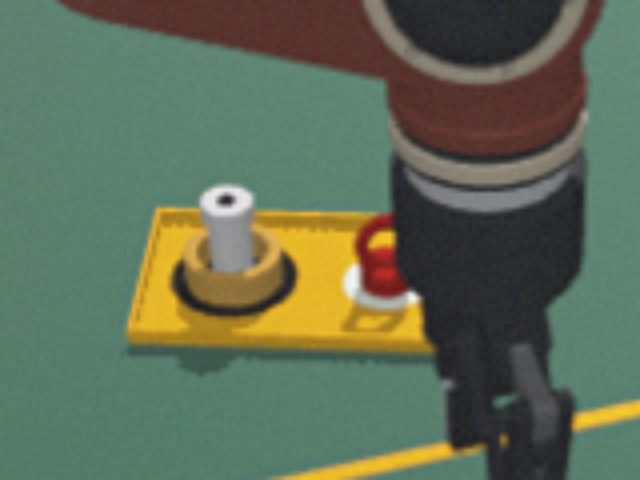

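The eye is upright on the white spot (385,275) and both parts next to it are in place. The robot is clear of everything, so I'm handing in.

```bash
python3 -c "
from station import ctrl
print(ctrl.finish_job())"
```

```text
the job is handed in; nothing more can be done
None
```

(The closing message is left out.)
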